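# Change the block on the pen plotter and rack the drawn ones

### The arm

A 6-joint arm with a two-finger parallel gripper is mounted at the origin on the work surface. World frame = base frame: x ahead of the robot, y to its left, z up, the work surface at z = 0. Lengths are in mm, angles in rad, forces in N, time in s.
With the tool pointing down it reaches from about 375 to 975 mm from the base axis. Payload 3.8 kg.
Tool frame: the origin (TCP) lies midway between the tips of the shut fingers; the grasp point (between the pads) lies behind it (env.tcp_to_grasp is the z of the grasp point in the tool frame, in mm); z points along the fingers, y is the line along which they close (so a half turn about z gives the same grasp; the last joint's range is limited). The gripper opens to 85 mm and grips with 20 to 120 N. Pads are 22 mm wide; open, the fingers measure 114 mm over their backs; the gripper's body (76 mm by 85 mm) begins 54 mm behind the grasp point. The pads swing forward as they close: fully open they stand 13 mm farther back than shut.
Start: joints at [1.209, 0.264, 1.604, -0, 1.274, -0.037], TCP at [215.403, 639.703, 231.28] pointing down, gripper open.
Joint ranges: [-2.63, 2.63], [-0.94, 2.18], [0.31, 2.57], [-1.31, 4.45], [0, 2.66], [-2.55, 2.55]. Speed limits (rad/s): [2.57, 2.57, 3.14, 3.14, 3.14, 3.14].

### API

Orientations are given as a 3x3 rotation matrix whose columns are the frame's x, y, z axes.
In Python, from cell import env, eyes, hand_in gives the robot as it stands. The module is installed in compiled form; this text tells all that it offers.
- The arm moves only by the tool step_arm, never from a script. Its argument "series" is a list of rows, each a list of 7 numbers: the shift along the tool's x, y, z in m, then the turn, a rotation vector about the tool's x, y, z in rad, then the closure, from -1 (fully open) to 1 (shut). A call has exactly 10 rows; each row is the pose to reach, as a shift and turn from the pose commanded when the call began, along the tool's axes at that moment; what a row does not reach only later rows make up. A row lasts 1/10 s, in which the tool goes at most 50 mm and 8.59 degrees, less where a joint would pass 70% of its speed; a pose out of reach is approached as far as the arm can. A call with a gripper value outside its range is refused whole. The fingers move at their own pace and stop on an object; "force" is the grip in N (left out, the last holds). Time passes only in rows, so rows that repeat a pose let the fingers close, or fill a call up. It gives the time, the measured TCP pose, the force, the opening and the grip force at its end, in the units of the state.
- env.get_obs(): the state, without advancing time (a new reading comes with each control period).
- eyes.read_camera(name): name is "side" or "top"; returns the picture (384x512x3 uint8, red, green, blue); there is no depth.
- eyes.camera_info(name): a dict with "intrinsics" (3x3 intrinsics, pixels), "world_from_camera" (4x4, takes a point from camera to world coordinates). Camera axes: x right, y down, z forward; pixel columns grow to the right and rows downward; lengths in mm; the calibration is good to about 2 mm. A picture is of the moment at which its call begins. camera_info takes no time and is no camera call.
- hand_in(): hands the job in; it is judged then, once.
The state is a dict: "time_s": time; "joint_positions": joint angles; "joint_vel": joint speeds; "joint_torque": joint torques, N m; "tcp_pos": TCP position; "tcp_rot": TCP orientation; "ft_force": force on the tool from outside, world axes, zero at the start; "torque": the same for the moment, N m; "opening": opening from 0.0 (shut) to 1.0 (fully open); "grip_force": force on a finger pad.
Only numpy, scipy, OpenCV 4.12 (cv2) and the standard library are available. Lean on these libraries where they do the work, as an engineer would, in place of code of your own. Each camera call takes 0.05 s, during which the arm holds its last target. There are 200 camera calls.

### The job

The plotter has finished drawing: raise its pen-lift lever all the way, take the drawn block off the bed, then lay the long blank on the bed, face up and snug in the corner of the register pins with its end under the raised pen, and only then push the lever fully down again. Stand every drawn block (the one from the plotter and those lying on the bench) upright on its short end in the slotted rack, one to a slot, resting on the slot's floor and leaning back so that the drawing faces outward and up. Leave the tools, inks and bowl where they are.

Things in the scene. Friction and masses are not known exactly. Their poses are not given: they have to be found in the camera images.
- plotter: Flatbed pen plotter fixed at the far side. Grey base, x -120..160, y -220..220 mm about the origin; bed top 36 mm above the bench; side rails (top 56 mm) along its left and right edges; beam along y at x 50..90 mm, 86 to 126 mm above the bench, between end trucks (top 131 mm). Origin: on the bench under the machine; x points away from the robot, y to its left.
- head (a point): Centre of the plotter's white head, hung from the near side of the beam: plotter x -12, y -24 mm, 115 mm above the bench. Head and bracket span plotter x -35..50, y -54..6 mm and 80 to 150 mm above the bench. Axes as the plotter.
- seat (a point): Corner of the register stop, on the bed surface: where the far right corner of a block goes. 3 steel pins, 8 mm thick and high, centred (x,y) from here at (4,18) and (4,92) mm (far long side) and (-31,-4) mm (right end). Axes as the plotter. Block0 starts here. The blank's centre belongs at (-31,70) mm; it must be slid in under the pen from the left.
- pen_tip (a point): Point of the upright pen (11 mm thick, 122 mm long), at plotter x -46, y -5 mm: over a laid block's right end. With the lever down it stands just on the block, 51 mm above the bench; lever fully up: 18 mm higher, so that a 15 mm block slides in under it. The pen follows the lever.
- lever (a joint): Pen-lift lever on the near face of the head, hinged about the plotter's x axis. 0 = down (pen on the block; the lever points to the plotter's right, -y, drooping 0.25 rad below level), 0.9 rad = fully up (0.65 rad above level, pen lifted). It stays where it is left; about 1.6 N at its tip moves it.
- lever_tip (a point): Centre of the lever's black grip tab (26 mm long, 12 mm thick along plotter x, 16 mm high), 64 mm from the pivot. Free for 90 mm on its far side (then the beam, lower down) and all round on the near side.
- lever_pivot (a point): Pivot of the lever: plotter x -42, y -35 mm, 135 mm above the bench. Axes as the plotter.
- rack: Fixed rack: board 82 x 236 x 12 mm; two notched rails in the middle (44 mm over all in x) give six slots along y, 37 mm apart, 21 mm wide square to the slot, 45 mm deep. Side boards along y, 69 mm apart inside, rise 25 mm above the slot floor. Slots lean 20 degrees, going up, to +y: a block leans back to +y, its face to -y and a little up. Origin: centre of underside.
- slot0 (a point): Middle of the floor of the first slot, at the +y end of the rack: rack y = +92.5 mm, 12 mm above the bench. The other five follow at -37, -74, -111, -148 and -185 mm along y from here. Axes as the rack.
- block0: Drawn lino block that starts on the plotter bed under the pen: brown lino on plywood, 62 x 110 x 15 mm, about 90 g, a flower drawn in black on the lino face. Origin: centre of the plywood underside; x across the 62 mm width, y along the 110 mm length, z out of the lino face. Loose in a slot it leans 20 to 28 degrees, its origin 60 to 65 mm above the bench.
- block1: Another drawn lino block, the same as block0, lying face up on the near part of the bench; may be absent (then None). Same origin and axes.
- block2: Another drawn lino block, the same as block0, lying face up on the near part of the bench; may be absent (then None). Same origin and axes.
- block3: Another drawn lino block, the same as block0, lying face up on the near part of the bench; may be absent (then None). Same origin and axes.
- block4: Another drawn lino block, the same as block0, lying face up on the near part of the bench; may be absent (then None). Same origin and axes.
- blank: The blank: a plain undrawn lino block, longer than the others, 62 x 140 x 15 mm, 115 g, lying on the near part of the bench. Origin: centre of the underside; x across the width, y along the 140 mm length, z out of the lino face.
- gouge1: Bystander: lino gouge with a mushroom handle, 120 mm long, 37 mm high. Origin under the ferrule; x along the blade.
- gouge2: Bystander: a second such gouge.
- brayer: Bystander: hand ink roller, 160 mm long, 110 mm wide, 38 mm high. Origin under its neck; x towards the roller.
- ink_tin: Bystander: ink tin, 80 mm across, 60 mm high. Origin under its centre.
- bowl: Bystander: lime green bowl, 130 mm across, 45 mm high. Origin under its centre.
- ink_jar: Bystander: ink jar, 66 mm across, 85 mm high. Origin under its centre.
Mind the look-alikes: they are no part of the job. Leave any turquoise look-alike of the block1 alone.

How it is judged (in metres and radians):
On the way, in this order (a step that is already met when the one before it is completed fails the run):
1. the pen-lift lever is raised all the way (above 0.75 rad), the drawn block still on the bed (value of joint lever above 0.75 rad and horizontal distance between block0 and seat below 0.09 m), for 0.2 s.
2. the drawn block is off the plotter bed, the lever still up (value of joint lever above 0.6 rad and horizontal distance between block0 and seat above 0.17 m), for 0.2 s.
3. the blank lies in the corner of the register pins, the lever still up (value of joint lever above 0.6 rad and x of blank in the frame of seat between -0.036 and -0.029 m and y of blank in the frame of seat between 0.067 and 0.0755 m and z of blank in the frame of seat between -0.003 and 0.003 m and angle between the y axis of blank and the y axis of plotter, either way round below 0.06 rad and angle between blank's own z axis and vertical below 0.1 rad and linear speed of blank below 0.03 m/s), for 0.2 s.
4. the lever is fully down, the pen on the blank (value of joint lever below 0.1 rad and x of blank in the frame of seat between -0.036 and -0.029 m and y of blank in the frame of seat between 0.067 and 0.0755 m and z of blank in the frame of seat between -0.003 and 0.003 m and angle between the y axis of blank and the y axis of plotter, either way round below 0.06 rad and angle between blank's own z axis and vertical below 0.1 rad and linear speed of blank below 0.03 m/s), for 0.2 s.
At the end, for the whole second after the job is handed in: Lever down (below 0.1 rad); blank flat and face up in the pins, within 5 mm of both stops and 0.06 rad of square; every drawn block on its short end on a slot floor of the rack, centred within 18 mm, leaning back with its face 55 to 85 degrees from straight up; all at rest (all of step 4 and angle between block0's own z axis and vertical between 0.95 and 1.48 rad and x of block0 in the frame of rack between -0.018 and 0.018 m and y of block0 in the frame of rack between -0.085 and 0.135 m and z of block0 in the frame of rack between 0.057 and 0.072 m and linear speed of each of block0, block1, block2, block3, block4 below 0.03 m/s and angle between block1's own z axis and vertical between 0.95 and 1.48 rad and x of block1 in the frame of rack between -0.018 and 0.018 m and y of block1 in the frame of rack between -0.085 and 0.135 m and z of block1 in the frame of rack between 0.057 and 0.072 m and angle between block2's own z axis and vertical between 0.95 and 1.48 rad and x of block2 in the frame of rack between -0.018 and 0.018 m and y of block2 in the frame of rack between -0.085 and 0.135 m and z of block2 in the frame of rack between 0.057 and 0.072 m and angle between block3's own z axis and vertical between 0.95 and 1.48 rad and x of block3 in the frame of rack between -0.018 and 0.018 m and y of block3 in the frame of rack between -0.085 and 0.135 m and z of block3 in the frame of rack between 0.057 and 0.072 m and angle between block4's own z axis and vertical between 0.95 and 1.48 rad and x of block4 in the frame of rack between -0.018 and 0.018 m and y of block4 in the frame of rack between -0.085 and 0.135 m and z of block4 in the frame of rack between 0.057 and 0.072 m); the robot touches nothing.
It fails at once if the drawn block is dragged about on the bed under the lowered pen (value of joint lever below 0.4 rad and distance of block0 from where it was at the start of the episode above 0.015 m and horizontal distance between block0 and seat below 0.1 m).
It fails at once if a bystander (gouge, roller, tin, bowl or jar) is shifted by more than 40 mm (distance of any of gouge1, gouge2, brayer, ink_tin, bowl, ink_jar from where it was at the start of the episode above 0.04 m).
Of block1, block2, block3, block4 only 2 to 4 are there at a start; the rules pass over those that are not, and their reading is None.
At some moment in a run one of block1, block2, block3, block4, blank may be knocked a few centimetres aside while the robot is not near it.
It also fails if it takes over 210 s, if anything falls off the work surface, if the arm or the gripper's body presses on something with over 40 N, if the wrist force passes 120 N, or if a joint passes its speed limit or range.

## Working session

There is one attempt and no reset: what is moved stays moved. The work goes in short steps, Python scripts to look and compute and a tool call to move; the robot and the scene stay as the last step left them, time stands still between calls to the robot, and variables do not carry over. Pictures are saved under pics/ and viewed, at most 14 in all, crops included, and the job is handed in when it is done.

Besides the shell and the picture viewer there is one more tool, called after "Request:" in YAML: its name, and indented under it one key for each argument. step_arm: Moves the arm, as the interface text tells. Its arguments: {"type":"object","properties":{"series":{"type":"array"},"force":{"type":"number"}},"required":["series"]}

```bash
mkdir -p pics
python3 - <<'E'
from cell import env, eyes
import cv2, numpy as np
np.set_printoptions(precision=3,suppress=True)
for n in("top","side"):
    im=eyes.read_camera(n); cv2.imwrite(f"pics/{n}0.png",cv2.resize(im[:,:,::-1],(800,600),interpolation=cv2.INTER_CUBIC)); np.save(f"{n}0.npy",im)
    i=eyes.camera_info(n); print(i["intrinsics"],i["world_from_camera"])
print(env.get_obs(),env.tcp_to_grasp)
E
```

```text
[[449.687   0.    261.289]
 [  0.    449.687 183.712]
 [  0.      0.      1.   ]] [[  -0.016   -0.989    0.15   290.412]
 [  -1.       0.017    0.006   26.033]
 [  -0.009   -0.15    -0.989 1451.961]
 [   0.       0.       0.       1.   ]]
[[397.823   0.    254.943]
 [  0.    397.823 188.768]
 [  0.      0.      1.   ]] [[    0.997    -0.055     0.058   399.693]
 [   -0.08     -0.663     0.745 -1132.575]
 [   -0.002    -0.747    -0.665  1166.682]
 [    0.        0.        0.        1.   ]]
{'time_s': 0.1, 'joint_positions': array([ 1.209,  0.265,  1.605,  0.   ,  1.274, -0.037]), 'joint_vel': array([-0.001, -0.002, -0.003, -0.   ,  0.001,  0.   ]), 'joint_torque': array([ -0.   , -51.671, -36.859,  -0.   ,   0.006,   0.   ]), 'tcp_pos': array([215.158, 639.093, 230.075]), 'tcp_rot': array([[-0.948,  0.319, -0.001],
       [ 0.319,  0.948, -0.002],
       [ 0.   , -0.002, -1.   ]]), 'ft_force': array([ 0.773,  0.874, -0.117]), 'torque': array([ 0.004,  0.017, -0.032]), 'grip_force': 0.0, 'opening': 1.002782294335885} -18.700000000000003
```

View pics/top0.png

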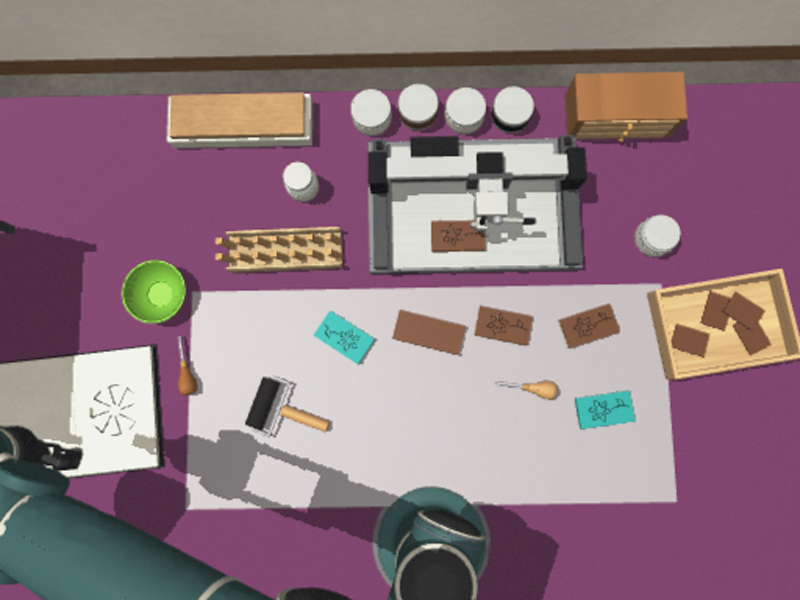

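View pics/side0.png

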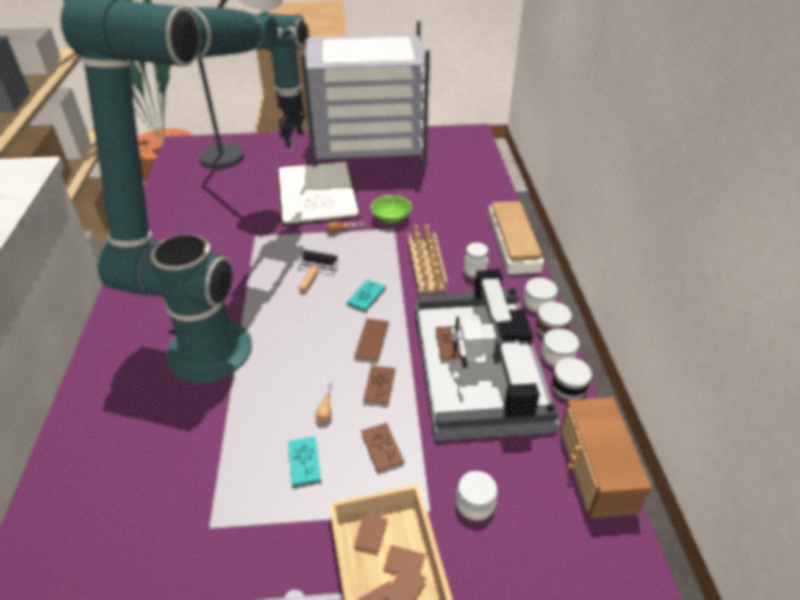

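The top view shows the blank at (429,332), drawn brown blocks at (505,325) and (590,327), and turquoise look-alikes at (345,337) and (605,409). The scraps in the tray at about (725,320) are plain and smaller. The rack is at (282,250), block0 at (458,236) and the lever tab at about (530,220).

```bash
cat > h.py <<'E'
from cell import env, eyes
import cv2, numpy as np
np.set_printoptions(precision=3,suppress=True,linewidth=150)
INFO={n:eyes.camera_info(n) for n in("top","side")}
def ray(n,uv):
    K=INFO[n]["intrinsics"];T=np.array(INFO[n]["world_from_camera"])
    d=T[:3,:3]@np.linalg.solve(K,[uv[0],uv[1],1.]); return T[:3,3],d
def plane(n,uv,z):
    o,d=ray(n,uv); return o+d*(z-o[2])/d[2]
def proj(n,p):
    K=INFO[n]["intrinsics"];T=np.linalg.inv(np.array(INFO[n]["world_from_camera"]))
    q=K@(T[:3,:3]@np.asarray(p,float)+T[:3,3]); return q[:2]/q[2]
def tri(a,b):  # a,b = (name,uv)
    A=np.zeros((3,3));v=np.zeros(3);R=[]
    for n,uv in(a,b):
        o,d=ray(n,uv);d=d/np.linalg.norm(d);P=np.eye(3)-np.outer(d,d);A+=P;v+=P@o;R.append((o,P))
    p=np.linalg.solve(A,v); return p,[np.linalg.norm(P@(p-o)) for o,P in R]
def brown(im):
    h=cv2.cvtColor(im,cv2.COLOR_RGB2HSV)
    return cv2.inRange(h,(3,70,40),(14,200,170))
def blocks(n,im,z=15,amin=150):
    m=cv2.morphologyEx(brown(im),cv2.MORPH_CLOSE,np.ones((5,5)))
    out=[]
    for c in cv2.findContours(m,cv2.RETR_EXTERNAL,cv2.CHAIN_APPROX_NONE)[0]:
        if cv2.contourArea(c)<amin: continue
        w=np.array([plane(n,p[0],z)[:2] for p in c],np.float32)
        (cx,cy),(a,b),t=cv2.minAreaRect(w)
        if a>b: t+=90; a,b=b,a   # b long; angle of b axis
        uv=c[:,0].mean(0)
        out.append((uv,np.array([cx,cy]),a,b,(t+90)%180))
    return out
E
python3 - <<'E'
from h import *
t=np.load("top0.npy");s=np.load("side0.npy")
for n,im in(("top",t),("side",s)):
    for b in blocks(n,im): print(n,*b)
A=cv2.resize(t[85:178,135:382],(790,298),interpolation=cv2.INTER_CUBIC)
B=cv2.resize(s[140:285,255:360],None,fx=2.1,fy=2.1,interpolation=cv2.INTER_CUBIC)[:302]
C=cv2.resize(t[185:285,300:410],None,fx=3,fy=3,interpolation=cv2.INTER_CUBIC)[:302]
D=cv2.resize(t[180:250,410:510],None,fx=2.3,fy=2.3,interpolation=cv2.INTER_CUBIC)
img=np.zeros((600,800,3),np.uint8);img[:298,:790]=A
img[298:298+len(B),:B.shape[1]]=B; x=B.shape[1]
img[298:298+len(C),x:x+C.shape[1]]=C; x+=C.shape[1]
w=min(D.shape[1],800-x); img[298:298+len(D),x:x+w]=D[:,:w]
cv2.imwrite("pics/comp1.png",img[:,:,::-1])
E
```

```text
top [118.52 242.34] [329.131 488.455] 35.00861740112305 63.85648727416992 1.6697051525115967
top [274.397 212.431] [415.086  -4.735] 60.7479133605957 139.4100341796875 75.00173950195312
top [321.802 208.139] [ 425.581 -157.926] 60.7257080078125 109.99098205566406 77.57211303710938
top [376.804 208.268] [ 422.086 -333.988] 60.178340911865234 109.63668060302734 107.37519073486328
top [460.638 208.969] [ 423.733 -596.621] 133.03367614746094 197.3397674560547 92.71665525436401
top [291.95 151.23] [615.59 -69.47] 62.66276168823242 111.70184326171875 91.49773263931274
top [371.127  68.848] [ 896.034 -348.629] 79.41300964355469 146.6134033203125 0.6747347116470337
top [255.5    38.265] [1008.324   49.055] 31.527048110961914 1739.8740234375 90.01120631862432
side [253.677 370.919] [ 438.084 -631.08 ] 83.1425552368164 118.2914810180664 55.806434631347656
side [236.588 340.397] [ 388.952 -528.932] 49.610164642333984 78.23435974121094 72.5993881225586
side [244.141 286.038] [ 423.766 -336.838] 57.67280960083008 109.97759246826172 106.6393928527832
side [285.93  219.947] [610.77  -36.355] 47.07518005371094 107.87472534179688 90.20510682463646
side [239.958 231.583] [419.603 -78.502] 85.45865631103516 281.7914123535156 91.58962833881378
side [384.601 250.637] [913.903 220.331] 193.39987182617188 1857.015380859375 89.97709655761719
```

View pics/comp1.png

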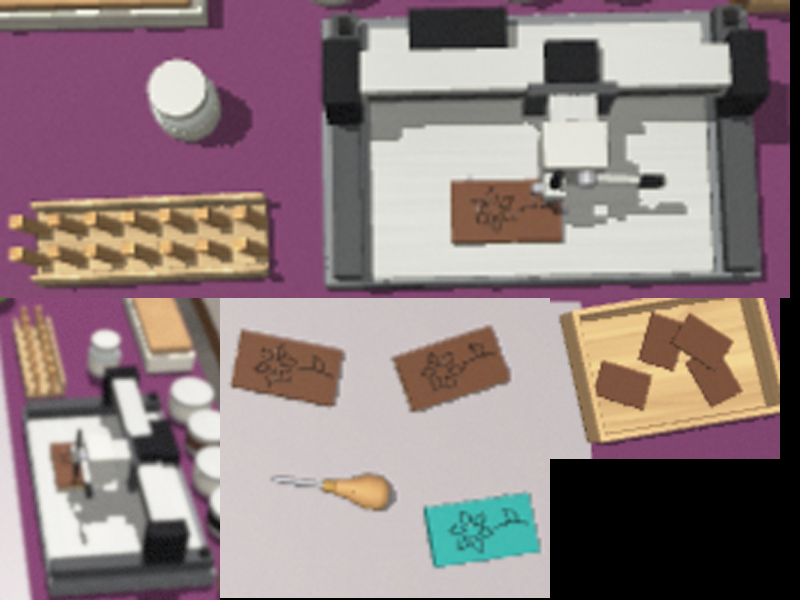

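The crops confirm the targets. Brown lino with a flower at (505,325) and (590,327) on the mat are block1 and block2. The turquoise ones are look-alikes and the tray holds plain scraps, so I leave both alone. The rack teeth lean left (+y), and the lever's black tab is at crop (650,181).

Run:
```python
from h import *
t=np.load("top0.npy");s=np.load("side0.npy")
for b in blocks("top",t,51):
    if 280<b[0][0]<300: print("block0",*b)
# side view block0 contour
for b in blocks("side",s,51):
    if 280<b[0][0]<300: print("block0 side",*b)
h=cv2.cvtColor(t,cv2.COLOR_RGB2HSV)
m=cv2.inRange(h,(10,70,90),(25,255,255)); m[:, :130]=0;m[:,230:]=0;m[:140]=0;m[182:]=0
ys,xs=np.nonzero(m);print("wood bbox",xs.min(),xs.max(),ys.min(),ys.max())
F=[];N=[]
for c in range(150,215):
    r=np.nonzero(m[:,c])[0]; F.append(plane("top",(c,r.min()-.5),37)[:2]);N.append(plane("top",(c,r.max()+.5),0)[:2])
for nme,L in(("far",F),("near",N)):
    L=np.array(L);p=np.polyfit(L[:,1],L[:,0],1);print(nme,"x at y=330",np.polyval(p,330),"slope",p[0],np.std(L[:,0]-np.polyval(p,L[:,1])))
for r in range(146,176,3):
    c=np.nonzero(m[r])[0]; print(r,c.min(),c.max(),plane("top",(c.max()+.5,r),0)[:2],plane("top",(c.max()+.5,r),37)[:2])
# lever tab: dark blob
v=h[:,:,2]; d=cv2.inRange(v,0,60); d[:, :320]=0;d[:,350:]=0;d[:130]=0;d[155:]=0
n,l,st,ce=cv2.connectedComponentsWithStats(d)
for i in range(1,n):
    if st[i,4]>8: print("dark",st[i],ce[i],plane("top",ce[i],119))
hs=cv2.cvtColor(s,cv2.COLOR_RGB2HSV)[:,:,2];d=cv2.inRange(hs,0,60);d[:,:280]=0;d[:,315:]=0;d[:195]=0;d[250:]=0
n,l,st,ce=cv2.connectedComponentsWithStats(d)
for i in range(1,n):
    if st[i,4]>5: print("side dark",st[i],ce[i])
# plotter left/right outer edges, front
g=cv2.inRange(h,(0,0,0),(180,45,130))
for r in (130,150,165):
    c=np.nonzero(g[r,225:385])[0]+225; print(r,plane("top",(c.min()-.5,r),56)[:2],plane("top",(c.max()+.5,r),56)[:2])
for c in (250,280,330,360):
    r=np.nonzero(g[150:180,c])[0]+150; print(c,r.max(),plane("top",(c,r.max()+.5),0)[:2])
```

```text
block0 [291.95 151.23] [607.443 -67.078] 61.09286117553711 108.90338134765625 91.49774503707886
block0 side [285.93  219.947] [604.172 -70.622] 45.60365676879883 104.50269317626953 90.20507307350636
wood bbox 138 218 145 173
far x at y=330 631.0684385952111 slope -0.025079465184149503 1.0376673855543663
near x at y=330 552.2608952003218 slope -0.026456249013879083 0.998790849677411
146 184 217 [639.221 177.775] [630.332 173.908]
149 145 217 [629.056 177.792] [620.426 173.925]
152 140 218 [618.851 174.504] [610.482 170.72 ]
155 138 218 [608.728 174.525] [600.616 170.741]
158 147 218 [598.625 174.545] [590.771 170.761]
161 147 218 [588.543 174.566] [580.946 170.781]
164 138 218 [578.482 174.587] [571.141 170.801]
167 146 218 [568.441 174.607] [561.356 170.821]
170 147 218 [558.42  174.628] [551.59  170.841]
173 147 162 [551.699 358.674] [545.041 350.197]
dark [335 140   7   3  19] [338.316 141.053] [ 619.287 -201.896  119.   ]
130 [676.974 104.603] [ 669.105 -316.71 ]
150 [611.521 105.174] [ 603.815 -316.439]
165 [563.184 115.084] [ 555.415 -317.025]
250 174 [541.589  71.373]
280 174 [539.841 -26.879]
330 172 [ 543.571 -190.638]
360 172 [ 541.823 -288.651]
```

```bash
cat >> h.py <<'E'
from scipy.spatial.transform import Rotation as Ro
def Rd(yaw=0,tilt=0):
    """tool down, closing (tool y) along yaw from world x; tilt>0 about tool y swings the fingers to +y"""
    c,s=np.cos(yaw),np.sin(yaw); R=np.array([[-s,c,0],[c,s,0],[0,0,-1.]])
    return R@Ro.from_rotvec([0,tilt,0]).as_matrix()
def go(p,R,frm=None):
    o=env.get_obs(); p0,R0=(o["tcp_pos"],o["tcp_rot"]) if frm is None else frm
    d=R0.T@(np.array(p,float)-p0)/1000; r=Ro.from_matrix(R0.T@R).as_rotvec()
    print("shift",d.round(4),"turn",r.round(3),"rows",round(max(np.linalg.norm(d)/.05,np.degrees(np.linalg.norm(r))/8.59),1)); return np.array(p,float),R
E
python3 - <<'E'
from h import *
T=go((619,-202,200),Rd()); T=go((619,-202,107),Rd(),T);T=go((619,-191,162),Rd(),T)
E
```

```text
shift [-0.651 -0.668  0.031] turn [-0.002  0.001  1.246] rows 18.7
shift [0.    0.    0.093] turn [0. 0. 0.] rows 1.9
shift [ 0.011  0.    -0.055] turn [0. 0. 0.] rows 1.1
```

Request:
step_arm:
  series:
    - [-0.652, -0.669, 0.02, 0, 0, 1.246, 0.0]
    - [-0.652, -0.669, 0.02, 0, 0, 1.246, 0.0]
    - [-0.652, -0.669, 0.02, 0, 0, 1.246, 0.0]
    - [-0.652, -0.669, 0.02, 0, 0, 1.246, 0.0]
    - [-0.652, -0.669, 0.02, 0, 0, 1.246, 0.0]
    - [-0.652, -0.669, 0.02, 0, 0, 1.246, 0.0]
    - [-0.652, -0.669, 0.02, 0, 0, 1.246, 0.0]
    - [-0.652, -0.669, 0.02, 0, 0, 1.246, 0.0]
    - [-0.652, -0.669, 0.02, 0, 0, 1.246, 0.0]
    - [-0.652, -0.669, 0.02, 0, 0, 1.246, 0.0]

```text
time_s: 1.1
tcp_pos: [432.0, 187.1, 220.3]
tcp_rot: [[0.001, 1.0, 0.0], [1.0, -0.001, 0.0], [0.0, 0.0, -1.0]]
ft_force: [1.5, 1.5, -0.5]
opening: 0.498
grip_force: 0.0
```

Run:
```python
from h import *
print(env.get_obs()["tcp_rot"],env.get_obs()["joint_positions"])
T=go((619,-202,200),Rd())
```

```text
[[ 0.001  1.     0.   ]
 [ 1.    -0.001  0.   ]
 [ 0.     0.    -1.   ]] [ 0.356 -0.123  2.037  0.     1.227  0.357]
shift [-0.389  0.187  0.02 ] turn [ 0.    -0.    -0.001] rows 8.6
```

Request:
step_arm:
  series:
    - [-0.389, 0.187, 0.02, 0, 0, 0, 0.2]
    - [-0.389, 0.187, 0.02, 0, 0, 0, 0.2]
    - [-0.389, 0.187, 0.02, 0, 0, 0, 0.2]
    - [-0.389, 0.187, 0.02, 0, 0, 0, 0.2]
    - [-0.389, 0.187, 0.02, 0, 0, 0, 0.2]
    - [-0.389, 0.187, 0.02, 0, 0, 0, 0.2]
    - [-0.389, 0.187, 0.02, 0, 0, 0, 0.2]
    - [-0.389, 0.187, 0.02, 0, 0, 0, 0.2]
    - [-0.389, 0.187, 0.02, 0, 0, 0, 0.2]
    - [-0.389, 0.187, 0.02, 0, 0, 0, 0.2]

```text
time_s: 2.1
tcp_pos: [619.6, -204.0, 199.3]
tcp_rot: [[0.004, 1.0, -0.001], [1.0, -0.004, -0.001], [-0.001, -0.001, -1.0]]
ft_force: [-0.0, 0.6, -0.1]
opening: 0.398
grip_force: 0.0
```

Request:
step_arm:
  series:
    - [0, 0, 0.02, 0, 0, 0, 0.2]
    - [0, 0, 0.04, 0, 0, 0, 0.2]
    - [0, 0, 0.06, 0, 0, 0, 0.2]
    - [0, 0, 0.08, 0, 0, 0, 0.2]
    - [0, 0, 0.093, 0, 0, 0, 0.2]
    - [0, 0, 0.093, 0, 0, 0, 0.2]
    - [0, 0, 0.093, 0, 0, 0, 0.2]
    - [0, 0, 0.093, 0, 0, 0, 0.2]
    - [0, 0, 0.093, 0, 0, 0, 0.2]
    - [0, 0, 0.093, 0, 0, 0, 0.2]

```text
time_s: 3.1
tcp_pos: [619.5, -200.2, 108.8]
tcp_rot: [[0.0, 1.0, 0.002], [1.0, -0.0, -0.001], [-0.001, 0.002, -1.0]]
ft_force: [0.0, 0.3, -0.4]
opening: 0.399
grip_force: 0.0
```

Run:
```python
from h import *
print(env.get_obs()["tcp_pos"],env.get_obs()["ft_force"])
t=eyes.read_camera("top");s=eyes.read_camera("side")
a=cv2.resize(t[105:175,300:365],(390,420),interpolation=cv2.INTER_CUBIC);b=cv2.resize(s[175:245,265:330],(390,420),interpolation=cv2.INTER_CUBIC)
cv2.imwrite("pics/lev.png",np.hstack([a,b])[:,:,::-1])
```

```text
[ 619.486 -200.154  108.777] [ 0.005  0.291 -0.377]
```

View pics/lev.png

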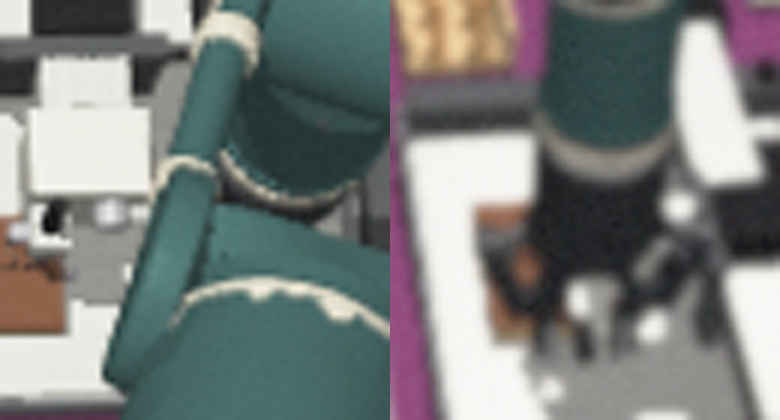

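The arm hides the tab in both views. There is no contact force, so I close gently and check the opening; 12 mm should read about 0.14.

Request:
step_arm:
  series:
    - [0, 0, 0, 0, 0, 0, 1]
    - [0, 0, 0, 0, 0, 0, 1]
    - [0, 0, 0, 0, 0, 0, 1]
    - [0, 0, 0, 0, 0, 0, 1]
    - [0, 0, 0, 0, 0, 0, 1]
    - [0, 0, 0, 0, 0, 0, 1]
    - [0, 0, 0, 0, 0, 0, 1]
    - [0, 0, 0, 0, 0, 0, 1]
    - [0, 0, 0, 0, 0, 0, 1]
    - [0, 0, 0, 0, 0, 0, 1]
  force: 20

```text
time_s: 4.2
tcp_pos: [619.2, -199.9, 107.8]
tcp_rot: [[-0.0, 1.0, 0.001], [1.0, 0.0, -0.0], [-0.0, 0.001, -1.0]]
ft_force: [2.0, -0.1, -0.1]
opening: 0.135
grip_force: 26.1
```

Request:
step_arm:
  series:
    - [-0.001, 0, -0.005, 0, 0, 0, 1]
    - [-0.0017, 0, -0.0094, 0, 0, 0, 1]
    - [-0.0019, 0, -0.019, 0, 0, 0, 1]
    - [-0.0007, 0, -0.0285, 0, 0, 0, 1]
    - [0.002, 0, -0.038, 0, 0, 0, 1]
    - [0.006, 0, -0.0465, 0, 0, 0, 1]
    - [0.009, 0, -0.052, 0, 0, 0, 1]
    - [0.012, 0, -0.056, 0, 0, 0, 1]
    - [0.012, 0, -0.057, 0, 0, 0, 1]
    - [0.012, 0, -0.057, 0, 0, 0, 1]

```text
time_s: 5.2
tcp_pos: [619.0, -186.9, 163.3]
tcp_rot: [[-0.0, 1.0, -0.0], [1.0, 0.0, 0.002], [0.002, -0.0, -1.0]]
ft_force: [5.1, 2.2, -5.6]
opening: 0.135
grip_force: 22.0
```

Request:
step_arm:
  series:
    - [0, 0, 0, 0, 0, 0, 1]
    - [0, 0, 0, 0, 0, 0, 1]
    - [0, 0, 0, 0, 0, 0, 0.6]
    - [0, 0, 0, 0, 0, 0, 0.4]
    - [0, 0, 0, 0, 0, 0, 0.4]
    - [0, 0, -0.03, 0, 0, 0, 0.4]
    - [0, 0, -0.06, 0, 0, 0, 0.4]
    - [0.05, 0, -0.08, 0, 0, 0, 0.4]
    - [0.1, 0, -0.08, 0, 0, 0, 0]
    - [0.15, 0, -0.08, 0, 0, 0, -1]

```text
time_s: 6.2
tcp_pos: [619.2, -40.9, 246.5]
tcp_rot: [[0.002, 1.0, 0.003], [1.0, -0.002, -0.0], [-0.0, 0.003, -1.0]]
ft_force: [0.8, -0.5, -0.3]
opening: 0.627
grip_force: 0.0
```

Run:
```python
from h import *
print(env.get_obs()["tcp_pos"])
t=eyes.read_camera("top");s=eyes.read_camera("side"); np.save("top1.npy",t);np.save("side1.npy",s)
for b in blocks("top",t,51):
    if 270<b[0][0]<310 and b[0][1]<180: print("block0",*b)
for b in blocks("top",t):
    if 180<b[0][1]<260:print(*b)
a=cv2.resize(t[105:175,300:365],(390,420),interpolation=cv2.INTER_CUBIC);b=cv2.resize(s[175:245,265:330],(390,420),interpolation=cv2.INTER_CUBIC)
cv2.imwrite("pics/lev2.png",np.hstack([a,b])[:,:,::-1])
r=cv2.resize(t[138:180,130:230],(800,336),interpolation=cv2.INTER_CUBIC); cv2.imwrite("pics/rack.png",r[:,:,::-1])
```

```text
[619.216 -40.895 246.513]
[327.615 208.885] [ 421.975 -174.408] 60.67378616333008 76.24732208251953 77.57213592529297
[376.938 208.031] [ 423.175 -333.83 ] 59.70345687866211 109.89694213867188 106.39335441589355
[460.481 209.173] [ 423.722 -596.399] 133.03367614746094 196.89462280273438 92.71665525436401
```

View pics/lev2.png

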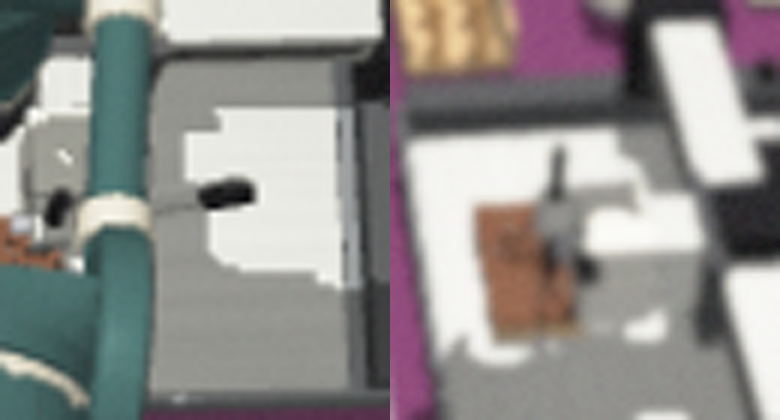

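View pics/rack.png

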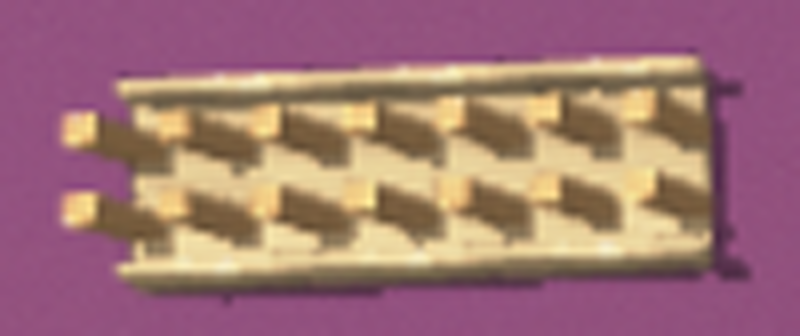

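The tab has swung up, now at top-crop (228,192), and the pen stands tall in the side view. In the rack crop I see 7 tooth-top pairs leaning left: the far row runs from (78,128) to (640,105) and the near row from (80,208) to (641,185).

Run:
```python
from h import *
xs=np.array([[78,172,264,357,450,545,640],[80,172,266,360,452,546,641]]);ys=np.array([[128,124,120,116,112,108,105],[208,203,200,196,191,187,185]])
P=[]
for r in range(2):
    for k in range(7):
        P.append(plane("top",(130+(xs[r,k]+.5)/8-.5,138+(ys[r,k]+.5)/8-.5),54.3)[:2])
P=np.array(P); k=np.tile(np.arange(7),2); yr=126.4-37*k
A=np.polyfit(yr,P[:,1],1);B=np.polyfit(yr,P[:,0],1);print("rack y0",A,"x0",B,"res",np.std(P[:,1]-np.polyval(A,yr)))
print("slots",[(np.polyval(B,92.5-37*i).round(1),np.polyval(A,92.5-37*i).round(1)) for i in range(6)])
print("lever up?",plane("top",(300+228/6,105+192/6),174), "expect side",(proj("side",(619,-191,174))-[265,175])*6,(proj("side",(619,-200,119))-[265,175])*6)
s=np.load("side1.npy")
for b in blocks("side",s,51):
    if 270<b[0][0]<320 and b[0][1]<240: print("b0 side",*b)
go((607,-50,130),Rd(.01))
```

```text
rack y0 [  1.005 293.716] x0 [ -0.025 593.114] res 0.6359702866921478
slots [(np.float64(590.8), np.float64(386.6)), (np.float64(591.7), np.float64(349.5)), (np.float64(592.7), np.float64(312.3)), (np.float64(593.6), np.float64(275.1)), (np.float64(594.5), np.float64(238.0)), (np.float64(595.4), np.float64(200.8))]
lever up? [ 617.853 -192.08   174.   ] expect side [192.963 265.36 ] [188.996 341.448]
b0 side [286.483 219.793] [607.337 -72.332] 51.922061920166016 107.94670104980469 90.20507308840752
shift [-0.014 -0.011  0.115] turn [ 0.    -0.003 -0.005] rows 2.3
```

Request:
step_arm:
  series:
    - [-0.009, -0.012, 0.04, 0, -0.003, -0.012, -1]
    - [-0.009, -0.012, 0.08, 0, -0.003, -0.012, -1]
    - [-0.009, -0.012, 0.12, 0, -0.003, -0.012, -1]
    - [-0.009, -0.012, 0.15, 0, -0.003, -0.012, -1]
    - [-0.009, -0.012, 0.18, 0, -0.003, -0.012, -1]
    - [-0.009, -0.012, 0.195, 0, -0.003, -0.012, -1]
    - [-0.009, -0.012, 0.205, 0, -0.003, -0.012, -1]
    - [-0.009, -0.012, 0.212, 0, -0.003, -0.012, -1]
    - [-0.009, -0.012, 0.214, 0, -0.003, -0.012, -1]
    - [-0.009, -0.012, 0.214, 0, -0.003, -0.012, -1]

```text
time_s: 7.3
tcp_pos: [607.6, -50.7, 31.5]
tcp_rot: [[-0.012, 1.0, 0.002], [1.0, 0.012, -0.003], [-0.003, 0.002, -1.0]]
ft_force: [0.4, 0.1, -0.3]
opening: 1.001
grip_force: 0.0
```

Request:
step_arm:
  series:
    - [0, 0, 0, 0, 0, 0, -0.6]
    - [0, 0, 0, 0, 0, 0, -0.3]
    - [0, 0, 0, 0, 0, 0, 0]
    - [0, 0, 0, 0, 0, 0, 1]
    - [0, 0, 0, 0, 0, 0, 1]
    - [0, 0, 0, 0, 0, 0, 1]
    - [0, 0, 0, 0, 0, 0, 1]
    - [0, 0, 0, 0, 0, 0, 1]
    - [0, 0, 0, 0, 0, 0, 1]
    - [0, 0, 0, 0, 0, 0, 1]
  force: 60

```text
time_s: 8.3
tcp_pos: [608.3, -50.7, 32.3]
tcp_rot: [[-0.012, 1.0, 0.003], [1.0, 0.012, -0.003], [-0.003, 0.003, -1.0]]
ft_force: [0.5, -0.2, 6.3]
opening: 0.705
grip_force: 67.4
```

Request:
step_arm:
  series:
    - [0, 0, -0.001, 0, 0, 0, 1]
    - [0.01, 0, -0.002, 0, 0, 0, 1]
    - [0.025, 0, -0.002, 0, 0, 0, 1]
    - [0.04, 0, -0.002, 0, 0, 0, 1]
    - [0.06, 0, -0.002, 0, 0, 0, 1]
    - [0.06, 0, -0.04, 0, 0, 0, 1]
    - [0.06, 0, -0.08, 0, 0, 0, 1]
    - [0.06, 0, -0.12, 0, 0, 0, 1]
    - [0.06, 0, -0.16, 0, 0, 0, 1]
    - [0.06, 0, -0.2, 0, 0, 0, 1]

```text
time_s: 9.3
tcp_pos: [605.1, 10.8, 231.1]
tcp_rot: [[-0.012, 1.0, -0.002], [1.0, 0.012, -0.003], [-0.003, -0.002, -1.0]]
ft_force: [0.2, 0.6, -1.4]
opening: 0.709
grip_force: 69.8
```

Run:
```python
from h import *
o=env.get_obs();print(o["tcp_pos"],o["joint_positions"],o["opening"])
t=eyes.read_camera("top");s=eyes.read_camera("side")
a=cv2.resize(t[60:240,180:380],(500,450),interpolation=cv2.INTER_CUBIC);b=cv2.resize(s[130:250,250:330],(300,450),interpolation=cv2.INTER_CUBIC)
cv2.imwrite("pics/lift0.png",np.hstack([a,b])[:,:,::-1])
for b in blocks("side",s,15): 
    if b[0][0]<320 and b[0][1]<300:print(*b)
```

```text
[605.069  10.845 231.132] [-0.022  0.134  1.758 -0.003  1.251 -0.033] 0.7087508677525772
[244.053 286.118] [ 424.792 -337.619] 60.61288070678711 107.72245788574219 106.36215400695801
[239.891 231.939] [419.452 -78.506] 85.76020812988281 281.7914123535156 91.58962821960449
[281.452 163.659] [649.086 332.044] 115.89456176757812 303.129638671875 103.99382591247559
[ 62.755 134.224] [-460.409  659.474] 103.60832214355469 253.74407958984375 92.24167132377625
```

View pics/lift0.png

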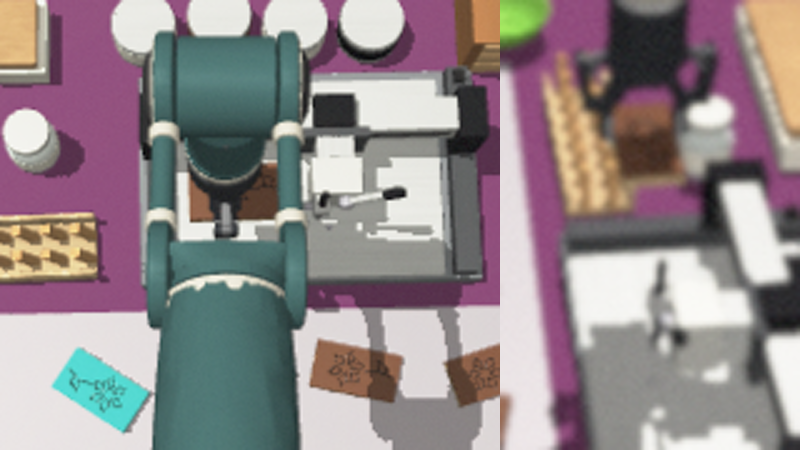

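Block0 is held level and clear of the plotter. The lever is still up, with its tab at (395,193) in the crop.

```bash
cat >> h.py <<'E'
def slot(i): 
    y=92.5-37*i; return np.array([593.1-.025*y,293.7+y,12.])
def rackpose(i,h,d=74,zc=-11.2,tilt=1.222):
    R=Rd(.025,tilt); return slot(i)+R[:,0]*h-R@[-d,0,zc],R
E
python3 - <<'E'
from h import *
for h in (120,60,20): p,R=rackpose(0,h);print(p); go(p,R)
T=rackpose(0,120); print(T[1]); go(*rackpose(0,60),T)
E
```

```text
[588.867 463.004 190.49 ]
shift [ 0.453 -0.016  0.046] turn [ 0.018  1.225 -0.004] rows 9.1
[589.38  442.505 134.103]
shift [ 0.432 -0.016  0.102] turn [ 0.018  1.225 -0.004] rows 8.9
[589.721 428.838  96.512]
shift [ 0.419 -0.017  0.14 ] turn [ 0.018  1.225 -0.004] rows 8.8
[[-0.009  1.    -0.023]
 [ 0.342  0.025  0.939]
 [ 0.94   0.    -0.342]]
shift [-0.06  0.    0.  ] turn [0. 0. 0.] rows 1.2
```

Request:
step_arm:
  series:
    - [0.453, -0.016, 0.046, 0.018, 1.225, -0.004, 1]
    - [0.453, -0.016, 0.046, 0.018, 1.225, -0.004, 1]
    - [0.453, -0.016, 0.046, 0.018, 1.225, -0.004, 1]
    - [0.453, -0.016, 0.046, 0.018, 1.225, -0.004, 1]
    - [0.453, -0.016, 0.046, 0.018, 1.225, -0.004, 1]
    - [0.453, -0.016, 0.046, 0.018, 1.225, -0.004, 1]
    - [0.453, -0.016, 0.046, 0.018, 1.225, -0.004, 1]
    - [0.453, -0.016, 0.046, 0.018, 1.225, -0.004, 1]
    - [0.453, -0.016, 0.046, 0.018, 1.225, -0.004, 1]
    - [0.453, -0.016, 0.046, 0.018, 1.225, -0.004, 1]

```text
time_s: 10.4
tcp_pos: [579.8, 466.1, 177.2]
tcp_rot: [[0.011, 0.999, -0.035], [0.344, 0.029, 0.939], [0.939, -0.022, -0.343]]
ft_force: [0.4, 0.7, -0.3]
opening: 0.702
grip_force: 69.9
```

Run:
```python
from h import *
o=env.get_obs();print(o["tcp_pos"],o["joint_positions"],o["opening"],o["ft_force"])
go(*rackpose(0,120))
```

```text
[579.804 466.138 177.166] [ 0.191  0.452  1.942  1.434  1.214 -0.747] 0.7023143332370739 [ 0.38   0.732 -0.309]
shift [ 0.011  0.009 -0.008] turn [-0.011  0.002 -0.019] rows 0.3
```

Request:
step_arm:
  series:
    - [0, 0, 0, 0, 0, 0, 1]
    - [0, 0, 0, 0, 0, 0, 1]
    - [0, 0, 0, 0, 0, 0, 1]
    - [0, 0, 0, 0, 0, 0, 1]
    - [0, 0, 0, 0, 0, 0, 1]
    - [0, 0, 0, 0, 0, 0, 1]
    - [0, 0, 0, 0, 0, 0, 1]
    - [0, 0, 0, 0, 0, 0, 1]
    - [0, 0, 0, 0, 0, 0, 1]
    - [0, 0, 0, 0, 0, 0, 1]

```text
time_s: 11.4
tcp_pos: [584.6, 462.8, 183.0]
tcp_rot: [[0.003, 1.0, -0.027], [0.342, 0.025, 0.939], [0.94, -0.012, -0.342]]
ft_force: [-0.3, 0.3, -0.6]
opening: 0.709
grip_force: 69.9
```

Run:
```python
from h import *
o=env.get_obs();print(o["tcp_pos"],o["ft_force"])
go(*rackpose(0,120));go(*rackpose(0,60))
t=eyes.read_camera("top");s=eyes.read_camera("side")
a=cv2.resize(t[110:190,120:230],(480,349),interpolation=cv2.INTER_CUBIC);b=cv2.resize(s[120:200,245:310],(284,349),interpolation=cv2.INTER_CUBIC)
cv2.imwrite("pics/rk0.png",np.hstack([a,b])[:,:,::-1])
```

```text
[584.601 462.762 182.967] [-0.267  0.28  -0.641]
shift [ 0.007  0.004 -0.003] turn [-0.004 -0.    -0.011] rows 0.2
shift [-0.053  0.005 -0.003] turn [-0.004 -0.    -0.011] rows 1.1
```

View pics/rk0.png

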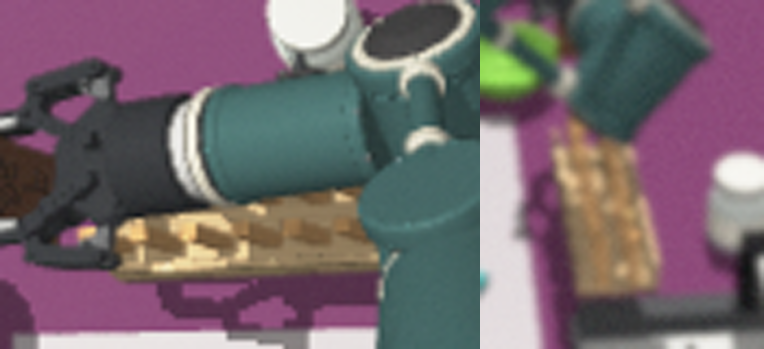

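Request:
step_arm:
  series:
    - [-0.015, 0.005, -0.003, -0.004, 0, -0.011, 1]
    - [-0.03, 0.005, -0.003, -0.004, 0, -0.011, 1]
    - [-0.045, 0.005, -0.003, -0.004, 0, -0.011, 1]
    - [-0.053, 0.005, -0.003, -0.004, 0, -0.011, 1]
    - [-0.053, 0.005, -0.003, -0.004, 0, -0.011, 1]
    - [-0.053, 0.005, -0.003, -0.004, 0, -0.011, 1]
    - [-0.053, 0.005, -0.003, -0.004, 0, -0.011, 1]
    - [-0.053, 0.005, -0.003, -0.004, 0, -0.011, 1]
    - [-0.053, 0.005, -0.003, -0.004, 0, -0.011, 1]
    - [-0.053, 0.005, -0.003, -0.004, 0, -0.011, 1]

```text
time_s: 12.5
tcp_pos: [589.7, 442.1, 134.7]
tcp_rot: [[-0.009, 1.0, -0.023], [0.341, 0.025, 0.94], [0.94, 0.001, -0.342]]
ft_force: [0.6, 0.0, -1.3]
opening: 0.709
grip_force: 69.9
```

Run:
```python
from h import *
o=env.get_obs();print(o["tcp_pos"],o["ft_force"])
go(*rackpose(0,60));go(*rackpose(0,3))
```

```text
[589.683 442.071 134.7  ] [ 0.6    0.036 -1.325]
shift [-0.    -0.     0.001] turn [ 0.    -0.     0.001] rows 0.0
shift [-0.057 -0.     0.001] turn [ 0.    -0.     0.001] rows 1.1
```

Request:
step_arm:
  series:
    - [-0.004, 0, 0.001, 0, 0, 0, 1]
    - [-0.008, 0, 0.001, 0, 0, 0, 1]
    - [-0.012, 0, 0.001, 0, 0, 0, 1]
    - [-0.016, 0, 0.001, 0, 0, 0, 1]
    - [-0.02, 0, 0.001, 0, 0, 0, 1]
    - [-0.024, 0, 0.001, 0, 0, 0, 1]
    - [-0.028, 0, 0.001, 0, 0, 0, 1]
    - [-0.032, 0, 0.001, 0, 0, 0, 1]
    - [-0.036, 0, 0.001, 0, 0, 0, 1]
    - [-0.036, 0, 0.001, 0, 0, 0, 1]

```text
time_s: 13.5
tcp_pos: [589.6, 430.3, 99.2]
tcp_rot: [[-0.007, 1.0, -0.023], [0.342, 0.025, 0.939], [0.94, -0.001, -0.342]]
ft_force: [-0.6, -0.5, -0.4]
opening: 0.704
grip_force: 69.9
```

Request:
step_arm:
  series:
    - [-0.003, 0, 0, 0, 0, 0, 1]
    - [-0.006, 0, 0, 0, 0, 0, 1]
    - [-0.009, 0, 0, 0, 0, 0, 1]
    - [-0.012, 0, 0, 0, 0, 0, 1]
    - [-0.014, 0, 0, 0, 0, 0, 1]
    - [-0.016, 0, 0, 0, 0, 0, 1]
    - [-0.016, 0, 0, 0, 0, 0, 1]
    - [-0.016, 0, 0, 0, 0, 0, 1]
    - [-0.016, 0, 0, 0, 0, 0, 1]
    - [-0.016, 0, 0, 0, 0, 0, 1]

```text
time_s: 14.5
tcp_pos: [590.1, 425.1, 85.1]
tcp_rot: [[-0.009, 1.0, -0.023], [0.342, 0.025, 0.94], [0.94, 0.0, -0.342]]
ft_force: [-0.2, -0.1, -1.0]
opening: 0.703
grip_force: 69.9
```

Request:
step_arm:
  series:
    - [-0.002, 0, 0, 0, 0, 0, 1]
    - [-0.003, 0, 0, 0, 0, 0, 1]
    - [-0.004, 0, 0, 0, 0, 0, 1]
    - [-0.005, 0, 0, 0, 0, 0, 1]
    - [-0.006, 0, 0, 0, 0, 0, 1]
    - [-0.006, 0, 0, 0, 0, 0, 1]
    - [-0.006, 0, 0, 0, 0, 0, 1]
    - [-0.006, 0, 0, 0, 0, 0, 1]
    - [-0.006, 0, 0, 0, 0, 0, 1]
    - [-0.006, 0, 0, 0, 0, 0, 1]

```text
time_s: 15.5
tcp_pos: [590.1, 423.1, 79.4]
tcp_rot: [[-0.009, 1.0, -0.023], [0.342, 0.025, 0.94], [0.94, 0.0, -0.342]]
ft_force: [0.5, 0.4, -0.4]
opening: 0.708
grip_force: 69.9
```

Request:
step_arm:
  series:
    - [-0.001, 0, 0, 0, 0, 0, 1]
    - [-0.002, 0, 0, 0, 0, 0, 1]
    - [-0.003, 0, 0, 0, 0, 0, 1]
    - [-0.004, 0, 0, 0, 0, 0, 1]
    - [-0.004, 0, 0, 0, 0, 0, 1]
    - [-0.004, 0, 0, 0, 0, 0, 1]
    - [-0.004, 0, 0, 0, 0, 0, 1]
    - [-0.004, 0, 0, 0, 0, 0, 1]
    - [-0.004, 0, 0, 0, 0, 0, 1]
    - [-0.004, 0, 0, 0, 0, 0, 1]

```text
time_s: 16.5
tcp_pos: [590.1, 422.3, 77.3]
tcp_rot: [[-0.009, 1.0, -0.024], [0.339, 0.026, 0.941], [0.941, 0.001, -0.339]]
ft_force: [-1.5, 0.9, 5.0]
opening: 0.71
grip_force: 70.1
```

Request:
step_arm:
  series:
    - [0, 0, 0, 0, 0, 0, 0]
    - [0, 0, 0, 0, 0, 0, -0.6]
    - [0, 0, 0, 0, 0, 0, -0.9]
    - [0, 0, 0, 0, 0, 0, -0.9]
    - [0, 0, -0.015, 0, 0, 0, -0.9]
    - [0, 0, -0.03, 0, 0, 0, -0.9]
    - [0, 0, -0.06, 0, 0, 0, -0.9]
    - [0.02, 0, -0.1, 0, 0, 0, -0.9]
    - [0.05, 0, -0.14, 0, 0, 0, -0.9]
    - [0.09, 0, -0.16, 0, 0, 0, -0.9]

```text
time_s: 17.5
tcp_pos: [593.7, 298.1, 215.4]
tcp_rot: [[-0.005, 1.0, -0.02], [0.343, 0.02, 0.939], [0.939, -0.002, -0.343]]
ft_force: [1.2, 0.9, 0.2]
opening: 0.952
grip_force: 0.0
```

Run:
```python
from h import *
o=env.get_obs();print(o["tcp_pos"],o["ft_force"],o["joint_positions"])
go((500,0,250),Rd(-.25))
t=eyes.read_camera("top");s=eyes.read_camera("side")
a=cv2.resize(t[110:190,120:230],(480,349),interpolation=cv2.INTER_CUBIC);b=cv2.resize(s[120:200,245:310],(284,349),interpolation=cv2.INTER_CUBIC)
cv2.imwrite("pics/rk1.png",np.hstack([a,b])[:,:,::-1])
```

```text
[593.694 298.108 215.374] [1.158 0.863 0.202] [-0.089  0.385  1.948  1.242  1.408 -0.752]
shift [-0.069 -0.1   -0.29 ] turn [-0.167 -1.213  0.235] rows 8.3
```

View pics/rk1.png

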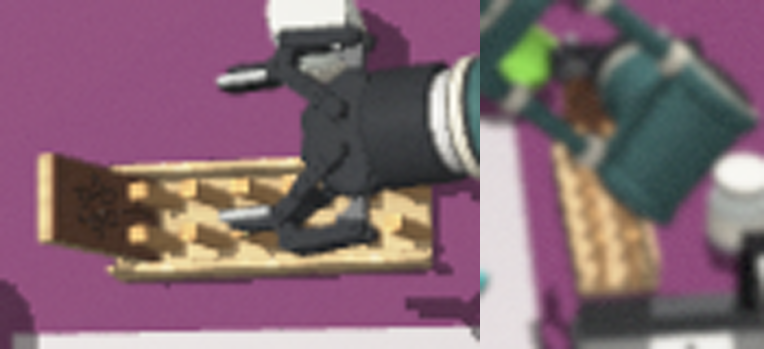

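Block0 stands leaned back in slot 0, brown face outward, at crop (95,205). Next is the blank; I move the arm aside and look again.

Run:
```python
from h import *
go((430,280,260),Rd(-.26))
```

```text
shift [ 0.031 -0.167 -0.028] turn [-0.161 -1.217  0.252] rows 8.4
```

Request:
step_arm:
  series:
    - [0.031, -0.167, -0.028, -0.161, -1.217, 0.252, -1]
    - [0.031, -0.167, -0.028, -0.161, -1.217, 0.252, -1]
    - [0.031, -0.167, -0.028, -0.161, -1.217, 0.252, -1]
    - [0.031, -0.167, -0.028, -0.161, -1.217, 0.252, -1]
    - [0.031, -0.167, -0.028, -0.161, -1.217, 0.252, -1]
    - [0.031, -0.167, -0.028, -0.161, -1.217, 0.252, -1]
    - [0.031, -0.167, -0.028, -0.161, -1.217, 0.252, -1]
    - [0.031, -0.167, -0.028, -0.161, -1.217, 0.252, -1]
    - [0.031, -0.167, -0.028, -0.161, -1.217, 0.252, -1]
    - [0.031, -0.167, -0.028, -0.161, -1.217, 0.252, -1]

```text
time_s: 18.6
tcp_pos: [426.4, 283.2, 253.3]
tcp_rot: [[0.25, 0.968, -0.013], [0.968, -0.251, -0.003], [-0.006, -0.012, -1.0]]
ft_force: [-0.7, 0.1, 0.6]
opening: 1.002
grip_force: 0.0
```

Run:
```python
from h import *
t=eyes.read_camera("top");s=eyes.read_camera("side")
for n,im in(("top",t),("side",s)):
    for b in blocks(n,im):
        if 370<b[1][0]<520 and abs(b[1][1])<450: print(n,*b)
cv2.imwrite("pics/look.png",cv2.resize(t,(768,576))[:,:,::-1])
# register pins: top view crop stats for the seat
go((426,36,100),Rd(-.262)); print(env.get_obs()["tcp_pos"])
a=cv2.resize(t[110:180,220:380],(800,350),interpolation=cv2.INTER_CUBIC);cv2.imwrite("pics/bed.png",a[:,:,::-1])
```

```text
top [274.422 212.44 ] [414.984  -5.117] 60.7479133605957 138.6195526123047 75.00173950195312
top [321.812 208.129] [ 425.563 -158.005] 60.7257080078125 109.8294906616211 77.57211303710938
top [376.804 208.258] [ 422.603 -333.842] 59.2175178527832 109.66226196289062 107.28377914428711
side [244.078 286.26 ] [ 423.337 -337.228] 57.87785339355469 109.8142318725586 107.15764617919922
side [239.84  231.583] [419.521 -75.538] 85.45865631103516 286.9280090332031 91.58962833881378
shift [-0.237  0.064  0.153] turn [-0.013  0.005  0.007] rows 5.8
[426.12  281.726 252.834]
```

View pics/bed.png

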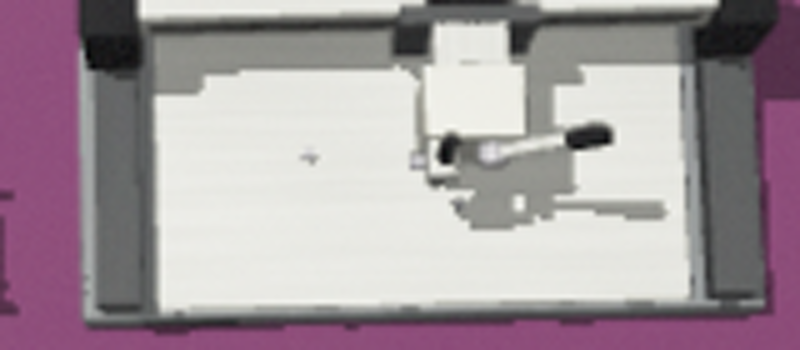

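The bare bed shows the left far pin at crop (309,156) and the right-end pin at (458,207). The blank has not been moved.

Run:
```python
from h import *
f=lambda x,y,z:plane("top",(220+(x+.5)/5-.5,110+(y+.5)/5-.5),z)[:2]
a=f(309,156,41);b=f(458,207,41);print(a,b,"seat from A",a-[4,92],"from B",b-[-31,-4], "expected d",np.array([35,96]),"got",a-b)
```

```text
[642.741 -32.369] [ 607.431 -127.078] seat from A [ 638.741 -124.369] from B [ 638.431 -123.078] expected d [35 96] got [35.31  94.709]
```

Request:
step_arm:
  series:
    - [-0.237, 0.064, 0.06, -0.013, 0.005, 0, -1]
    - [-0.237, 0.064, 0.06, -0.013, 0.005, 0, -1]
    - [-0.237, 0.064, 0.06, -0.013, 0.005, 0, -1]
    - [-0.237, 0.064, 0.06, -0.013, 0.005, 0, -1]
    - [-0.237, 0.064, 0.06, -0.013, 0.005, 0, -1]
    - [-0.237, 0.064, 0.1, -0.013, 0.005, 0, -1]
    - [-0.237, 0.064, 0.153, -0.013, 0.005, 0, -1]
    - [-0.237, 0.064, 0.153, -0.013, 0.005, 0, -1]
    - [-0.237, 0.064, 0.153, -0.013, 0.005, 0, -1]
    - [-0.237, 0.064, 0.153, -0.013, 0.005, 0, -1]

```text
time_s: 19.7
tcp_pos: [428.2, 36.3, 103.1]
tcp_rot: [[0.253, 0.967, 0.005], [0.967, -0.253, -0.0], [0.001, 0.005, -1.0]]
ft_force: [0.3, 0.0, 0.6]
opening: 0.999
grip_force: 0.0
```

Run:
```python
from h import *
print(env.get_obs()["tcp_pos"])
go((426,36,-3),Rd(-.262))
```

```text
[428.178  36.274 103.108]
shift [-0.001 -0.003  0.106] turn [ 0.005 -0.001  0.006] rows 2.1
```

Request:
step_arm:
  series:
    - [-0.001, -0.003, 0.03, 0.005, 0, 0.006, -1]
    - [-0.001, -0.003, 0.06, 0.005, 0, 0.006, -1]
    - [-0.001, -0.003, 0.085, 0.005, 0, 0.006, -1]
    - [-0.001, -0.003, 0.1, 0.005, 0, 0.006, -1]
    - [-0.001, -0.003, 0.106, 0.005, 0, 0.006, -1]
    - [-0.001, -0.003, 0.106, 0.005, 0, 0.006, -0.5]
    - [-0.001, -0.003, 0.106, 0.005, 0, 0.006, -0.2]
    - [-0.001, -0.003, 0.106, 0.005, 0, 0.006, 1]
    - [-0.001, -0.003, 0.106, 0.005, 0, 0.006, 1]
    - [-0.001, -0.003, 0.106, 0.005, 0, 0.006, 1]

```text
time_s: 20.7
tcp_pos: [426.0, 36.4, -2.8]
tcp_rot: [[0.259, 0.966, 0.001], [0.966, -0.259, 0.001], [0.001, 0.001, -1.0]]
ft_force: [0.1, 1.1, 6.2]
opening: 0.71
grip_force: 65.7
```

Request:
step_arm:
  series:
    - [0, 0, 0, 0, 0, 0, 1]
    - [0, 0, 0, 0, 0, 0, 1]
    - [0, 0, 0, 0, 0, 0, 1]
    - [0, 0, 0, 0, 0, 0, 1]
    - [0, 0, -0.01, 0, 0, 0, 1]
    - [0, 0, -0.03, 0, 0, 0, 1]
    - [0, 0, -0.06, 0, 0, 0, 1]
    - [0, 0, -0.1, 0, 0, 0, 1]
    - [0, 0, -0.14, 0, 0, 0, 1]
    - [0, 0, -0.14, 0, 0, 0, 1]

```text
time_s: 21.7
tcp_pos: [429.0, 36.2, 142.1]
tcp_rot: [[0.259, 0.966, 0.01], [0.966, -0.259, 0.001], [0.004, 0.009, -1.0]]
ft_force: [1.1, 0.8, -1.3]
opening: 0.708
grip_force: 65.4
```

Run:
```python
from h import *
o=env.get_obs();print(o["tcp_pos"],o["ft_force"],o["opening"])
T=go((606.6,70,140),Rd(0));T=go((606.6,70,45),Rd(0),T)
```

```text
[428.997  36.222 142.064] [ 1.05   0.759 -1.306] 0.7081005656521187
shift [0.079 0.163 0.004] turn [ 0.01  -0.002 -0.262] rows 3.6
shift [0.    0.    0.095] turn [0. 0. 0.] rows 1.9
```

Request:
step_arm:
  series:
    - [0.038, 0.173, -0.02, 0.01, -0.002, -0.262, 1]
    - [0.038, 0.173, -0.02, 0.01, -0.002, -0.262, 1]
    - [0.038, 0.173, -0.02, 0.01, -0.002, -0.262, 1]
    - [0.038, 0.173, -0.02, 0.01, -0.002, -0.262, 1]
    - [0.038, 0.173, -0.02, 0.01, -0.002, -0.262, 1]
    - [0.038, 0.173, -0.02, 0.01, -0.002, -0.262, 1]
    - [0.038, 0.173, -0.02, 0.01, -0.002, -0.262, 1]
    - [0.038, 0.173, -0.02, 0.01, -0.002, -0.262, 1]
    - [0.038, 0.173, -0.02, 0.01, -0.002, -0.262, 1]
    - [0.038, 0.173, -0.02, 0.01, -0.002, -0.262, 1]

```text
time_s: 22.7
tcp_pos: [600.5, 28.1, 154.6]
tcp_rot: [[-0.0, 1.0, -0.013], [1.0, 0.0, 0.0], [0.0, -0.013, -1.0]]
ft_force: [-0.4, -0.9, -1.1]
opening: 0.71
grip_force: 65.7
```

Run:
```python
from h import *
o=env.get_obs();print(o["tcp_pos"],o["ft_force"],o["opening"])
T=go((605,28,45),Rd(0.0))
```

```text
[600.483  28.079 154.593] [-0.437 -0.9   -1.103] 0.7103193844053668
shift [-0.     0.006  0.11 ] turn [-0.013 -0.     0.   ] rows 2.2
```

Request:
step_arm:
  series:
    - [0, 0.003, 0, -0.005, 0, 0, 1]
    - [0, 0.003, 0.03, -0.005, 0, 0, 1]
    - [0, 0.003, 0.06, -0.005, 0, 0, 1]
    - [0, 0.003, 0.08, -0.005, 0, 0, 1]
    - [0, 0.003, 0.1, -0.005, 0, 0, 1]
    - [0, 0.003, 0.11, -0.005, 0, 0, 1]
    - [0, 0.003, 0.11, -0.005, 0, 0, 1]
    - [0, 0.003, 0.11, -0.005, 0, 0, 1]
    - [0, 0.003, 0.11, -0.005, 0, 0, 1]
    - [0, 0.003, 0.11, -0.005, 0, 0, 1]

```text
time_s: 23.7
tcp_pos: [603.8, 28.0, 45.9]
tcp_rot: [[-0.0, 1.0, -0.006], [1.0, 0.0, 0.0], [0.0, -0.006, -1.0]]
ft_force: [-0.0, 0.2, -2.1]
opening: 0.706
grip_force: 65.7
```

Run:
```python
from h import *
o=env.get_obs();print(o["tcp_pos"],o["ft_force"],o["opening"])
T=go((605,28,34.5),Rd(0.0))
t=eyes.read_camera("top");s=eyes.read_camera("side")
a=cv2.resize(t[110:180,220:380],(560,245),interpolation=cv2.INTER_CUBIC);b=cv2.resize(s[170:250,255:340],(560,527),interpolation=cv2.INTER_CUBIC)[:355]
cv2.imwrite("pics/slide.png",np.vstack([a,b])[:,:,::-1])
```

```text
[603.801  28.038  45.898] [-0.032  0.192 -2.06 ] 0.7055286168807322
shift [-0.     0.001  0.011] turn [-0.006 -0.     0.   ] rows 0.2
```

View pics/slide.png

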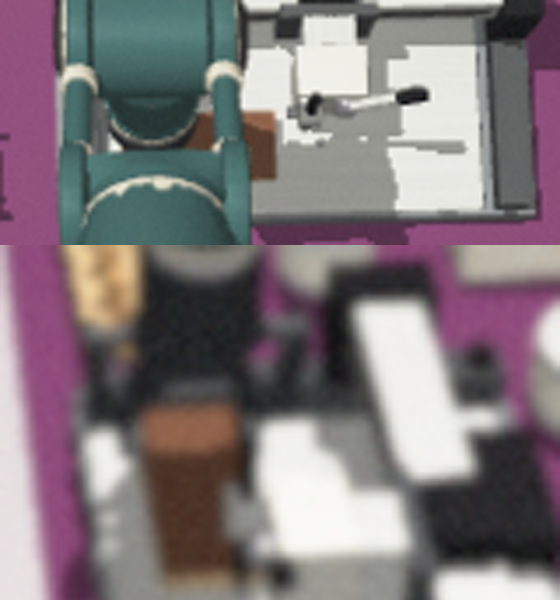

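The blank hangs over the bed's left part, its right end at crop x=276, square and clear of the head. The lever is up.

Request:
step_arm:
  series:
    - [0, 0.001, 0.006, -0.006, 0, 0, 1]
    - [0, 0.001, 0.01, -0.006, 0, 0, 1]
    - [0, 0.001, 0.01, -0.006, 0, 0, 1]
    - [-0.005, 0.001, 0.01, -0.006, 0, 0, 1]
    - [-0.011, 0.001, 0.01, -0.006, 0, 0, 1]
    - [-0.017, 0.001, 0.01, -0.006, 0, 0, 1]
    - [-0.023, 0.001, 0.01, -0.006, 0, 0, 1]
    - [-0.029, 0.001, 0.01, -0.006, 0, 0, 1]
    - [-0.033, 0.001, 0.01, -0.006, 0, 0, 1]
    - [-0.033, 0.001, 0.01, -0.006, 0, 0, 1]

```text
time_s: 24.8
tcp_pos: [603.5, -5.7, 34.4]
tcp_rot: [[0.001, 1.0, -0.002], [1.0, -0.001, 0.0], [0.0, -0.002, -1.0]]
ft_force: [0.3, 1.7, -2.0]
opening: 0.709
grip_force: 65.7
```

Run:
```python
from h import *
o=env.get_obs();print(o["tcp_pos"],o["ft_force"],o["opening"])
T=go((606.1,-10,33),Rd(0.0))
```

```text
[603.535  -5.703  34.408] [ 0.283  1.708 -1.96 ] 0.7094541442199866
shift [-0.004  0.003  0.001] turn [-0.002 -0.    -0.001] rows 0.1
```

Request:
step_arm:
  series:
    - [-0.001, 0, 0, 0, 0, 0, 1]
    - [-0.002, 0, 0, 0, 0, 0, 1]
    - [-0.003, 0, 0, 0, 0, 0, 1]
    - [-0.004, 0, 0, 0, 0, 0, 1]
    - [-0.005, 0, 0, 0, 0, 0, 1]
    - [-0.005, 0, 0, 0, 0, 0, 1]
    - [-0.005, 0, 0, 0, 0, 0, 1]
    - [-0.005, 0, 0, 0, 0, 0, 1]
    - [-0.005, 0, 0, 0, 0, 0, 1]
    - [-0.005, 0, 0, 0, 0, 0, 1]

```text
time_s: 25.8
tcp_pos: [603.5, -9.9, 34.4]
tcp_rot: [[-0.0, 1.0, -0.002], [1.0, 0.0, 0.0], [0.0, -0.002, -1.0]]
ft_force: [0.3, -0.8, -1.4]
opening: 0.709
grip_force: 65.7
```

Request:
step_arm:
  series:
    - [-0.0005, 0, 0, 0, 0, 0, 1]
    - [-0.001, 0, 0, 0, 0, 0, 1]
    - [-0.0015, 0, 0, 0, 0, 0, 1]
    - [-0.002, 0, 0, 0, 0, 0, 1]
    - [-0.002, 0, 0, 0, 0, 0, 1]
    - [-0.002, 0.001, 0, 0, 0, 0, 1]
    - [-0.002, 0.002, 0, 0, 0, 0, 1]
    - [-0.002, 0.0025, 0, 0, 0, 0, 1]
    - [-0.002, 0.0025, 0, 0, 0, 0, 1]
    - [-0.002, 0.0025, 0, 0, 0, 0, 1]

```text
time_s: 26.8
tcp_pos: [605.4, -11.6, 34.0]
tcp_rot: [[0.0, 1.0, -0.004], [1.0, -0.0, 0.001], [0.001, -0.004, -1.0]]
ft_force: [-2.9, 3.5, -2.0]
opening: 0.701
grip_force: 65.7
```

Request:
step_arm:
  series:
    - [0, 0.001, 0, 0, 0, 0, 1]
    - [0, 0.001, 0, 0, 0, 0, 1]
    - [0, 0.001, 0, 0, 0, 0, 1]
    - [0, 0.001, 0, 0, 0, 0, 1]
    - [0, 0.001, 0.0005, 0, 0, 0, 1]
    - [0, 0.001, 0.001, 0, 0, 0, 1]
    - [0, 0.001, 0.001, 0, 0, 0, 1]
    - [0, 0.001, 0.001, 0, 0, 0, 1]
    - [0, 0.001, 0.001, 0, 0, 0, 1]
    - [0, 0.001, 0.001, 0, 0, 0, 1]

```text
time_s: 27.8
tcp_pos: [606.6, -11.6, 33.4]
tcp_rot: [[0.0, 1.0, -0.003], [1.0, -0.0, 0.001], [0.001, -0.003, -1.0]]
ft_force: [-2.3, 3.9, -0.3]
opening: 0.702
grip_force: 65.8
```

Request:
step_arm:
  series:
    - [0, 0.0005, 0, 0, 0, 0, 1]
    - [0, 0.001, 0, 0, 0, 0, 1]
    - [0, 0.0015, 0, 0, 0, 0, 1]
    - [0, 0.0015, 0.0005, 0, 0, 0, 1]
    - [0, 0.0015, 0.0005, 0, 0, 0, 1]
    - [0, 0.0015, 0.0005, 0, 0, 0, 1]
    - [0, 0.0015, 0.0005, 0, 0, 0, 1]
    - [0, 0.0015, 0.0005, 0, 0, 0, 1]
    - [0, 0.0015, 0.0005, 0, 0, 0, 1]
    - [0, 0.0015, 0.0005, 0, 0, 0, 1]

```text
time_s: 28.8
tcp_pos: [607.3, -11.6, 33.4]
tcp_rot: [[0.0, 1.0, -0.005], [1.0, -0.0, 0.001], [0.001, -0.005, -1.0]]
ft_force: [-6.5, 4.3, 6.2]
opening: 0.712
grip_force: 66.4
```

The blank is snug against both stops. I release it and rise.

Request:
step_arm:
  series:
    - [0, 0, 0, 0, 0, 0, 0]
    - [0, 0, 0, 0, 0, 0, -0.6]
    - [0, 0, 0, 0, 0, 0, -0.9]
    - [0, 0, 0, 0, 0, 0, -0.9]
    - [0, 0, -0.02, 0, 0, 0, -0.9]
    - [0, 0, -0.06, 0, 0, 0, -0.9]
    - [0, 0, -0.1, 0, 0, 0, -0.9]
    - [0, 0, -0.14, 0, 0, 0, -0.9]
    - [0, 0, -0.18, 0, 0, 0, -0.5]
    - [0, 0, -0.22, 0, 0, 0, 0]

```text
time_s: 29.8
tcp_pos: [609.3, -12.5, 254.9]
tcp_rot: [[-0.0, 1.0, -0.001], [1.0, 0.0, -0.001], [-0.001, -0.001, -1.0]]
ft_force: [1.2, 0.3, -0.6]
opening: 0.638
grip_force: 0.0
```

Run:
```python
from h import *
o=env.get_obs();print(o["tcp_pos"],o["ft_force"])
T=go((619,-188,250),Rd(0.0));go((619,-188,163),Rd(),T)
s=eyes.read_camera("side")
for b in blocks("side",s,51):
    if 270<b[0][0]<320 and 195<b[0][1]<240: print("blank side",*b)
```

```text
[609.293 -12.531 254.908] [ 1.226  0.263 -0.555]
shift [-0.175  0.01   0.005] turn [-0.001  0.001  0.   ] rows 3.5
shift [0.    0.    0.087] turn [0. 0. 0.] rows 1.7
blank side [286.027 216.473] [606.552 -56.51 ] 54.251285552978516 139.7241668701172 89.00035095214844
```

Request:
step_arm:
  series:
    - [-0.05, 0.01, 0.005, 0, 0, 0, 0.2]
    - [-0.1, 0.01, 0.005, 0, 0, 0, 0.2]
    - [-0.14, 0.01, 0.005, 0, 0, 0, 0.2]
    - [-0.175, 0.01, 0.005, 0, 0, 0, 0.2]
    - [-0.175, 0.01, 0.005, 0, 0, 0, 0.2]
    - [-0.175, 0.01, 0.03, 0, 0, 0, 0.2]
    - [-0.175, 0.01, 0.06, 0, 0, 0, 0.2]
    - [-0.175, 0.01, 0.092, 0, 0, 0, 0.2]
    - [-0.175, 0.01, 0.092, 0, 0, 0, 0.2]
    - [-0.175, 0.01, 0.092, 0, 0, 0, 0.2]

```text
time_s: 30.85
tcp_pos: [618.6, -186.5, 160.4]
tcp_rot: [[-0.001, 1.0, -0.004], [1.0, 0.001, 0.001], [0.001, -0.004, -1.0]]
ft_force: [-0.1, -0.1, 1.0]
opening: 0.4
grip_force: 0.0
```

Request:
step_arm:
  series:
    - [0, 0, 0, 0, 0, 0, 1]
    - [0, 0, 0, 0, 0, 0, 1]
    - [0, 0, 0, 0, 0, 0, 1]
    - [0, 0, 0, 0, 0, 0, 1]
    - [0, 0, 0, 0, 0, 0, 1]
    - [0, 0, 0, 0, 0, 0, 1]
    - [0, 0, 0, 0, 0, 0, 1]
    - [0, 0, 0, 0, 0, 0, 1]
    - [0, 0, 0, 0, 0, 0, 1]
    - [0, 0, 0, 0, 0, 0, 1]
  force: 20

```text
time_s: 31.85
tcp_pos: [619.4, -187.6, 163.1]
tcp_rot: [[-0.0, 1.0, -0.0], [1.0, 0.0, -0.001], [-0.001, -0.0, -1.0]]
ft_force: [-4.8, -1.2, 6.9]
opening: 0.136
grip_force: 25.6
```

Request:
step_arm:
  series:
    - [-0.003, 0, 0.004, 0, 0, 0, 1]
    - [-0.0052, 0, 0.008, 0, 0, 0, 1]
    - [-0.0092, 0, 0.0168, 0, 0, 0, 1]
    - [-0.0118, 0, 0.026, 0, 0, 0, 1]
    - [-0.013, 0, 0.0355, 0, 0, 0, 1]
    - [-0.0127, 0, 0.045, 0, 0, 0, 1]
    - [-0.0118, 0, 0.0515, 0, 0, 0, 1]
    - [-0.011, 0, 0.055, 0, 0, 0, 1]
    - [-0.011, 0, 0.0565, 0, 0, 0, 1]
    - [-0.011, 0, 0.0565, 0, 0, 0, 1]

```text
time_s: 32.85
tcp_pos: [619.4, -199.8, 107.4]
tcp_rot: [[-0.001, 1.0, -0.0], [1.0, 0.001, -0.003], [-0.003, -0.0, -1.0]]
ft_force: [-6.7, -3.2, 9.7]
opening: 0.134
grip_force: 29.1
```

Request:
step_arm:
  series:
    - [0, 0, 0.0005, 0, 0, 0, 1]
    - [0, 0, 0.001, 0, 0, 0, 1]
    - [0, 0, 0.001, 0, 0, 0, 1]
    - [0, 0, 0.001, 0, 0, 0, 1]
    - [0, 0, 0.001, 0, 0, 0, 0.6]
    - [0, 0, 0.001, 0, 0, 0, 0.4]
    - [0, 0, 0.001, 0, 0, 0, 0.4]
    - [0, 0, -0.03, 0, 0, 0, 0.4]
    - [0, 0, -0.07, 0, 0, 0, 0.4]
    - [0, 0, -0.11, 0, 0, 0, 0.2]

```text
time_s: 33.85
tcp_pos: [618.4, -197.5, 214.0]
tcp_rot: [[-0.0, 1.0, -0.005], [1.0, 0.0, 0.001], [0.001, -0.005, -1.0]]
ft_force: [0.5, -0.2, 0.4]
opening: 0.395
grip_force: 0.0
```

Run:
```python
from h import *
o=env.get_obs();print(o["tcp_pos"],o["ft_force"])
go((430,0,250),Rd(-.22))
```

```text
[ 618.433 -197.462  214.013] [ 0.459 -0.175  0.439]
shift [ 0.198 -0.189 -0.035] turn [-0.005 -0.001  0.22 ] rows 5.5
```

Request:
step_arm:
  series:
    - [0.198, -0.189, -0.035, -0.005, 0, 0.22, -1]
    - [0.198, -0.189, -0.035, -0.005, 0, 0.22, -1]
    - [0.198, -0.189, -0.035, -0.005, 0, 0.22, -1]
    - [0.198, -0.189, -0.035, -0.005, 0, 0.22, -1]
    - [0.198, -0.189, -0.035, -0.005, 0, 0.22, -1]
    - [0.198, -0.189, -0.035, -0.005, 0, 0.22, -1]
    - [0.198, -0.189, -0.035, -0.005, 0, 0.22, -1]
    - [0.198, -0.189, -0.035, -0.005, 0, 0.22, -1]
    - [0.198, -0.189, -0.035, -0.005, 0, 0.22, -1]
    - [0.198, -0.189, -0.035, -0.005, 0, 0.22, -1]

```text
time_s: 34.85
tcp_pos: [430.7, -0.7, 249.5]
tcp_rot: [[0.219, 0.976, 0.002], [0.976, -0.219, -0.0], [-0.0, 0.002, -1.0]]
ft_force: [0.0, 0.6, 0.8]
opening: 1.0
grip_force: 0.0
```

Run:
```python
from h import *
t=eyes.read_camera("top");s=eyes.read_camera("side")
for n,im in(("top",t),("side",s)):
    for b in blocks(n,im):
        if 370<b[1][0]<520 and abs(b[1][1])<450: print(n,*b)
for b in blocks("side",s,51):
    if 270<b[0][0]<320 and 195<b[0][1]<240: print("blank side",*b)
a=cv2.resize(t[110:180,220:380],(560,245),interpolation=cv2.INTER_CUBIC);b=cv2.resize(s[170:250,255:340],(560,527),interpolation=cv2.INTER_CUBIC)[:355]
cv2.imwrite("pics/levdn.png",np.vstack([a,b])[:,:,::-1])
print(env.get_obs()["tcp_pos"])
c=np.array([425.6,-158]);ax=np.array([.215,.977]);g=c+18*ax;print(g)
T=go((g[0],g[1],80),Rd(-.217));T=go((g[0],g[1],-3),Rd(-.217),T)
```

```text
top [323.591 208.032] [ 425.072 -162.048] 60.563880920410156 101.4344482421875 77.18658447265625
top [376.948 208.125] [ 422.078 -333.99 ] 60.194915771484375 109.63668060302734 107.37517356872559
side [244.    286.053] [ 422.808 -336.636] 57.35963821411133 110.72628784179688 106.36215400695801
side [242.394 246.563] [ 428.132 -161.657] 57.933815002441406 112.0445785522461 77.80724334716797
blank side [285.556 216.361] [603.076 -53.935] 53.2991828918457 136.4612579345703 85.98216247558594
[430.491  -0.682 249.389]
[ 429.47  -140.414]
shift [-0.137  0.029  0.169] turn [ 0.002  0.    -0.004] rows 4.4
shift [0.    0.    0.083] turn [0. 0. 0.] rows 1.7
```

View pics/levdn.png

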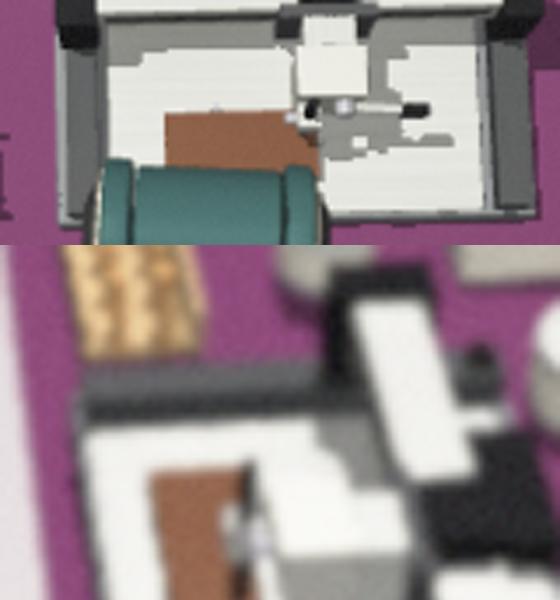

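The lever is down again, its tab at crop (415,110) as at the start, and the blank lies square by the far pin at (215,108). Next, block1.

Request:
step_arm:
  series:
    - [-0.05, 0.029, 0, 0, 0, 0, -1]
    - [-0.1, 0.029, 0.03, 0, 0, 0, -1]
    - [-0.137, 0.029, 0.06, 0, 0, 0, -1]
    - [-0.137, 0.029, 0.1, 0, 0, 0, -1]
    - [-0.137, 0.029, 0.14, 0, 0, 0, -1]
    - [-0.137, 0.029, 0.169, 0, 0, 0, -1]
    - [-0.137, 0.029, 0.169, 0, 0, 0, -1]
    - [-0.137, 0.029, 0.169, 0, 0, 0, -1]
    - [-0.137, 0.029, 0.169, 0, 0, 0, -1]
    - [-0.137, 0.029, 0.169, 0, 0, 0, -1]

```text
time_s: 35.95
tcp_pos: [430.9, -140.8, 83.1]
tcp_rot: [[0.218, 0.976, 0.007], [0.976, -0.218, -0.002], [-0.0, 0.007, -1.0]]
ft_force: [-0.3, 0.6, -0.4]
opening: 0.997
grip_force: 0.0
```

Run:
```python
from h import *
print(env.get_obs()["tcp_pos"]); go((429.5,-141,-3),Rd(-.217))
```

```text
[ 430.902 -140.82    83.066]
shift [-0.    -0.002  0.086] turn [ 0.007  0.    -0.003] rows 1.7
```

Request:
step_arm:
  series:
    - [0, -0.002, 0.03, 0.003, 0, 0, -1]
    - [0, -0.002, 0.06, 0.003, 0, 0, -1]
    - [0, -0.002, 0.075, 0.003, 0, 0, -1]
    - [0, -0.002, 0.086, 0.003, 0, 0, -1]
    - [0, -0.002, 0.086, 0.003, 0, 0, -1]
    - [0, -0.002, 0.086, 0.003, 0, 0, -0.5]
    - [0, -0.002, 0.086, 0.003, 0, 0, -0.2]
    - [0, -0.002, 0.086, 0.003, 0, 0, 1]
    - [0, -0.002, 0.086, 0.003, 0, 0, 1]
    - [0, -0.002, 0.086, 0.003, 0, 0, 1]
  force: 60

```text
time_s: 36.95
tcp_pos: [429.1, -140.4, -3.3]
tcp_rot: [[0.218, 0.976, 0.003], [0.976, -0.218, -0.001], [-0.0, 0.003, -1.0]]
ft_force: [-0.6, 2.0, 6.3]
opening: 0.707
grip_force: 65.6
```

Request:
step_arm:
  series:
    - [0, 0, 0, 0, 0, 0, 1]
    - [0, 0, 0, 0, 0, 0, 1]
    - [0, 0, 0, 0, 0, 0, 1]
    - [0, 0, -0.02, 0, 0, 0, 1]
    - [0, 0, -0.06, 0, 0, 0, 1]
    - [0, 0, -0.1, 0, 0, 0, 1]
    - [0, 0, -0.14, 0, 0, 0, 1]
    - [0, 0, -0.18, 0, 0, 0, 1]
    - [0, 0, -0.22, 0, 0, 0, 1]
    - [0, 0, -0.22, 0, 0, 0, 1]

```text
time_s: 37.95
tcp_pos: [431.4, -141.4, 222.3]
tcp_rot: [[0.218, 0.976, 0.012], [0.976, -0.218, -0.005], [-0.002, 0.013, -1.0]]
ft_force: [0.9, -0.5, -1.2]
opening: 0.707
grip_force: 65.6
```

Run:
```python
from h import *
o=env.get_obs();print(o["tcp_pos"],o["opening"])
go((450,200,240),Rd(-.0)); print(rackpose(2,120))
go(*rackpose(2,120))
```

```text
[ 431.371 -141.4    222.34 ] 0.7070369224259333
shift [ 0.337 -0.056 -0.019] turn [ 0.013  0.003 -0.22 ] rows 6.8
(array([590.717, 389.004, 190.49 ]), array([[-0.009,  1.   , -0.023],
       [ 0.342,  0.025,  0.939],
       [ 0.94 ,  0.   , -0.342]]))
shift [0.552 0.04  0.031] turn [ 0.161  1.219 -0.206] rows 11.1
```

Request:
step_arm:
  series:
    - [0.552, 0.04, 0.0, 0.161, 1.219, -0.206, 1]
    - [0.552, 0.04, 0.0, 0.161, 1.219, -0.206, 1]
    - [0.552, 0.04, 0.0, 0.161, 1.219, -0.206, 1]
    - [0.552, 0.04, 0.0, 0.161, 1.219, -0.206, 1]
    - [0.552, 0.04, 0.0, 0.161, 1.219, -0.206, 1]
    - [0.552, 0.04, 0.0, 0.161, 1.219, -0.206, 1]
    - [0.552, 0.04, 0.0, 0.161, 1.219, -0.206, 1]
    - [0.552, 0.04, 0.0, 0.161, 1.219, -0.206, 1]
    - [0.552, 0.04, 0.0, 0.161, 1.219, -0.206, 1]
    - [0.552, 0.04, 0.0, 0.161, 1.219, -0.206, 1]

```text
time_s: 38.95
tcp_pos: [570.7, 339.7, 210.5]
tcp_rot: [[0.011, 1.0, -0.028], [0.338, 0.023, 0.941], [0.941, -0.02, -0.337]]
ft_force: [0.4, -0.1, -1.0]
opening: 0.704
grip_force: 65.6
```

Run:
```python
from h import *
o=env.get_obs();print(o["tcp_pos"],o["opening"],o["joint_positions"])
go(*rackpose(2,100))
```

```text
[570.727 339.688 210.526] 0.7040394317557994 [-0.021  0.363  1.996  1.289  1.364 -0.747]
shift [-0.022  0.022  0.052] turn [-0.005 -0.005 -0.019] rows 1.2
```

Request:
step_arm:
  series:
    - [0, 0.015, 0.035, -0.005, -0.005, -0.01, 1]
    - [-0.01, 0.015, 0.045, -0.005, -0.005, -0.01, 1]
    - [-0.01, 0.015, 0.045, -0.005, -0.005, -0.01, 1]
    - [-0.01, 0.015, 0.045, -0.005, -0.005, -0.01, 1]
    - [-0.01, 0.015, 0.045, -0.005, -0.005, -0.01, 1]
    - [-0.01, 0.015, 0.045, -0.005, -0.005, -0.01, 1]
    - [-0.01, 0.015, 0.045, -0.005, -0.005, -0.01, 1]
    - [-0.01, 0.015, 0.045, -0.005, -0.005, -0.01, 1]
    - [-0.01, 0.015, 0.045, -0.005, -0.005, -0.01, 1]
    - [-0.01, 0.015, 0.045, -0.005, -0.005, -0.01, 1]

```text
time_s: 39.95
tcp_pos: [585.0, 378.2, 190.3]
tcp_rot: [[-0.007, 1.0, -0.023], [0.341, 0.024, 0.94], [0.94, -0.001, -0.342]]
ft_force: [-0.3, 0.4, -0.7]
opening: 0.712
grip_force: 65.5
```

Run:
```python
from h import *
o=env.get_obs();print(o["tcp_pos"],o["opening"])
go(*rackpose(2,60))
```

```text
[585.018 378.224 190.308] 0.7121910351483559
shift [-0.056  0.006  0.01 ] turn [ 0.001 -0.    -0.002] rows 1.1
```

Request:
step_arm:
  series:
    - [-0.01, 0.006, 0.01, 0.001, 0, -0.002, 1]
    - [-0.025, 0.006, 0.01, 0.001, 0, -0.002, 1]
    - [-0.04, 0.006, 0.01, 0.001, 0, -0.002, 1]
    - [-0.05, 0.006, 0.01, 0.001, 0, -0.002, 1]
    - [-0.056, 0.006, 0.01, 0.001, 0, -0.002, 1]
    - [-0.056, 0.006, 0.01, 0.001, 0, -0.002, 1]
    - [-0.056, 0.006, 0.01, 0.001, 0, -0.002, 1]
    - [-0.056, 0.006, 0.01, 0.001, 0, -0.002, 1]
    - [-0.056, 0.006, 0.01, 0.001, 0, -0.002, 1]
    - [-0.056, 0.006, 0.01, 0.001, 0, -0.002, 1]

```text
time_s: 40.95
tcp_pos: [591.3, 368.9, 134.8]
tcp_rot: [[-0.01, 1.0, -0.024], [0.341, 0.026, 0.94], [0.94, 0.001, -0.341]]
ft_force: [0.4, 0.1, -1.9]
opening: 0.707
grip_force: 65.6
```

Run:
```python
from h import *
o=env.get_obs();print(o["tcp_pos"],o["ft_force"])
go(*rackpose(2,60));go(*rackpose(2,8))
```

```text
[591.298 368.944 134.771] [ 0.402  0.143 -1.885]
shift [-0.001 -0.    -0.   ] turn [-0.    -0.     0.001] rows 0.0
shift [-0.053 -0.    -0.   ] turn [-0.    -0.     0.001] rows 1.1
```

Request:
step_arm:
  series:
    - [-0.004, 0, 0, 0, 0, 0, 1]
    - [-0.008, 0, 0, 0, 0, 0, 1]
    - [-0.012, 0, 0, 0, 0, 0, 1]
    - [-0.016, 0, 0, 0, 0, 0, 1]
    - [-0.02, 0, 0, 0, 0, 0, 1]
    - [-0.024, 0, 0, 0, 0, 0, 1]
    - [-0.028, 0, 0, 0, 0, 0, 1]
    - [-0.032, 0, 0, 0, 0, 0, 1]
    - [-0.036, 0, 0, 0, 0, 0, 1]
    - [-0.036, 0, 0, 0, 0, 0, 1]

```text
time_s: 41.95
tcp_pos: [591.1, 356.3, 99.5]
tcp_rot: [[-0.008, 1.0, -0.024], [0.342, 0.026, 0.939], [0.94, -0.001, -0.342]]
ft_force: [-0.4, -1.0, -0.6]
opening: 0.706
grip_force: 65.6
```

Request:
step_arm:
  series:
    - [-0.003, 0, 0, 0, 0, 0, 1]
    - [-0.006, 0, 0, 0, 0, 0, 1]
    - [-0.009, 0, 0, 0, 0, 0, 1]
    - [-0.012, 0, 0, 0, 0, 0, 1]
    - [-0.014, 0, 0, 0, 0, 0, 1]
    - [-0.016, 0, 0, 0, 0, 0, 1]
    - [-0.018, 0, 0, 0, 0, 0, 1]
    - [-0.019, 0, 0, 0, 0, 0, 1]
    - [-0.019, 0, 0, 0, 0, 0, 1]
    - [-0.019, 0, 0, 0, 0, 0, 1]

```text
time_s: 42.95
tcp_pos: [591.6, 350.0, 82.5]
tcp_rot: [[-0.009, 1.0, -0.024], [0.341, 0.026, 0.94], [0.94, 0.0, -0.341]]
ft_force: [-0.2, -0.5, -0.6]
opening: 0.705
grip_force: 65.6
```

Request:
step_arm:
  series:
    - [-0.001, 0, 0, 0, 0, 0, 1]
    - [-0.002, 0, 0, 0, 0, 0, 1]
    - [-0.003, 0, 0, 0, 0, 0, 1]
    - [-0.004, 0, 0, 0, 0, 0, 1]
    - [-0.005, 0, 0, 0, 0, 0, 1]
    - [-0.0055, 0, 0, 0, 0, 0, 1]
    - [-0.0055, 0, 0, 0, 0, 0, 1]
    - [-0.0055, 0, 0, 0, 0, 0, 1]
    - [-0.0055, 0, 0, 0, 0, 0, 1]
    - [-0.0055, 0, 0, 0, 0, 0, 1]

```text
time_s: 43.95
tcp_pos: [591.6, 348.5, 78.2]
tcp_rot: [[-0.009, 1.0, -0.025], [0.34, 0.026, 0.94], [0.94, 0.0, -0.34]]
ft_force: [-1.7, 1.7, 5.2]
opening: 0.711
grip_force: 65.7
```

Floor contact again. I release, retreat, swing the tool down and head for block2.

Request:
step_arm:
  series:
    - [0, 0, 0, 0, 0, 0, 0]
    - [0, 0, 0, 0, 0, 0, -0.6]
    - [0, 0, 0, 0, 0, 0, -0.9]
    - [0, 0, 0, 0, 0, 0, -0.9]
    - [0, 0, -0.015, 0, 0, 0, -0.9]
    - [0, 0, -0.03, 0, 0, 0, -0.9]
    - [0, 0, -0.06, 0, 0, 0, -0.9]
    - [0.02, 0, -0.1, 0, 0, 0, -0.9]
    - [0.05, 0, -0.14, 0, 0, 0, -0.9]
    - [0.09, 0, -0.16, 0, 0, 0, -0.9]

```text
time_s: 44.95
tcp_pos: [595.4, 224.6, 217.3]
tcp_rot: [[-0.006, 1.0, -0.021], [0.342, 0.021, 0.939], [0.94, -0.002, -0.342]]
ft_force: [0.8, -0.1, -0.0]
opening: 0.951
grip_force: 0.0
```

Run:
```python
from h import *
o=env.get_obs();print(o["tcp_pos"],o["ft_force"])
s=eyes.read_camera("side");t=eyes.read_camera("top")
for n,im in(("top",t),("side",s)):
    for b in blocks(n,im):
        if 370<b[1][0]<520 and abs(b[1][1])<450: print(n,*b)
go((430,-150,240),Rd(0))
```

```text
[595.369 224.556 217.265] [ 0.79  -0.056 -0.021]
top [376.948 208.083] [ 422.641 -334.002] 60.416343688964844 109.91732025146484 106.31097412109375
side [244.077 286.026] [ 424.666 -336.448] 61.598812103271484 111.89073181152344 107.6387767791748
shift [-0.11  -0.177 -0.355] turn [-0.002 -1.222  0.027] rows 8.2
```

Request:
step_arm:
  series:
    - [-0.11, -0.177, -0.355, 0, -1.222, 0.027, -1]
    - [-0.11, -0.177, -0.355, 0, -1.222, 0.027, -1]
    - [-0.11, -0.177, -0.355, 0, -1.222, 0.027, -1]
    - [-0.11, -0.177, -0.355, 0, -1.222, 0.027, -1]
    - [-0.11, -0.177, -0.355, 0, -1.222, 0.027, -1]
    - [-0.11, -0.177, -0.355, 0, -1.222, 0.027, -1]
    - [-0.11, -0.177, -0.355, 0, -1.222, 0.027, -1]
    - [-0.11, -0.177, -0.355, 0, -1.222, 0.027, -1]
    - [-0.11, -0.177, -0.355, 0, -1.222, 0.027, -1]
    - [-0.11, -0.177, -0.355, 0, -1.222, 0.027, -1]

```text
time_s: 46.05
tcp_pos: [426.5, -147.4, 234.5]
tcp_rot: [[-0.003, 1.0, -0.014], [1.0, 0.003, 0.001], [0.001, -0.014, -1.0]]
ft_force: [-0.1, 1.0, -0.7]
opening: 1.001
grip_force: 0.0
```

Run:
```python
from h import *
o=env.get_obs();print(o["tcp_pos"])
go((417.8,-317.3,90),Rd(.295))
```

```text
[ 426.472 -147.429  234.523]
shift [-0.17  -0.007  0.144] turn [-0.014 -0.003 -0.292] rows 4.5
```

Request:
step_arm:
  series:
    - [-0.05, -0.009, 0.02, -0.005, 0, -0.292, -1]
    - [-0.1, -0.009, 0.04, -0.005, 0, -0.292, -1]
    - [-0.14, -0.009, 0.07, -0.005, 0, -0.292, -1]
    - [-0.17, -0.009, 0.11, -0.005, 0, -0.292, -1]
    - [-0.17, -0.009, 0.147, -0.005, 0, -0.292, -1]
    - [-0.17, -0.009, 0.147, -0.005, 0, -0.292, -1]
    - [-0.17, -0.009, 0.147, -0.005, 0, -0.292, -1]
    - [-0.17, -0.009, 0.147, -0.005, 0, -0.292, -1]
    - [-0.17, -0.009, 0.147, -0.005, 0, -0.292, -1]
    - [-0.17, -0.009, 0.147, -0.005, 0, -0.292, -1]

```text
time_s: 47.05
tcp_pos: [418.6, -317.5, 89.8]
tcp_rot: [[-0.294, 0.956, -0.006], [0.956, 0.294, -0.002], [0.0, -0.006, -1.0]]
ft_force: [0.6, -0.0, -0.6]
opening: 1.005
grip_force: 0.0
```

Run:
```python
from h import *
o=env.get_obs();print(o["tcp_pos"])
go((417.8,-317.3,-3),Rd(.295))
```

```text
[ 418.581 -317.535   89.786]
shift [ 0.    -0.     0.093] turn [-0.006 -0.     0.003] rows 1.9
```

Request:
step_arm:
  series:
    - [0, 0, 0.03, -0.003, 0, 0.003, -1]
    - [0, 0, 0.06, -0.003, 0, 0.003, -1]
    - [0, 0, 0.08, -0.003, 0, 0.003, -1]
    - [0, 0, 0.093, -0.003, 0, 0.003, -1]
    - [0, 0, 0.093, -0.003, 0, 0.003, -1]
    - [0, 0, 0.093, -0.003, 0, 0.003, -0.5]
    - [0, 0, 0.093, -0.003, 0, 0.003, -0.2]
    - [0, 0, 0.093, -0.003, 0, 0.003, 1]
    - [0, 0, 0.093, -0.003, 0, 0.003, 1]
    - [0, 0, 0.093, -0.003, 0, 0.003, 1]
  force: 60

```text
time_s: 48.05
tcp_pos: [417.7, -318.3, -3.5]
tcp_rot: [[-0.29, 0.957, -0.004], [0.957, 0.29, -0.001], [0.0, -0.004, -1.0]]
ft_force: [0.8, 1.1, 7.3]
opening: 0.704
grip_force: 66.7
```

Request:
step_arm:
  series:
    - [0, 0, 0, 0, 0, 0, 1]
    - [0, 0, 0, 0, 0, 0, 1]
    - [0, 0, 0, 0, 0, 0, 1]
    - [0, 0, -0.02, 0, 0, 0, 1]
    - [0, 0, -0.06, 0, 0, 0, 1]
    - [0, 0, -0.1, 0, 0, 0, 1]
    - [0, 0, -0.14, 0, 0, 0, 1]
    - [0, 0, -0.18, 0, 0, 0, 1]
    - [0.05, 0, -0.22, 0, 0, 0, 1]
    - [0.1, 0, -0.22, 0, 0, 0, 1]

```text
time_s: 49.05
tcp_pos: [394.6, -234.7, 218.6]
tcp_rot: [[-0.287, 0.958, 0.001], [0.958, 0.287, -0.004], [-0.004, 0.0, -1.0]]
ft_force: [0.3, 1.4, -1.1]
opening: 0.71
grip_force: 66.0
```

Run:
```python
from h import *
o=env.get_obs();print(o["tcp_pos"],o["opening"])
go((480,100,240),Rd(0)); go((480,150,240),Rd(0.02,.6))
```

```text
[ 394.569 -234.723  218.646] 0.7103840466533335
shift [ 0.296  0.178 -0.022] turn [0.001 0.004 0.291] rows 6.9
shift [ 0.344  0.192 -0.023] turn [-0.081  0.6    0.263] rows 7.9
```

Request:
step_arm:
  series:
    - [0.344, 0.192, -0.023, -0.081, 0.6, 0.263, 1]
    - [0.344, 0.192, -0.023, -0.081, 0.6, 0.263, 1]
    - [0.344, 0.192, -0.023, -0.081, 0.6, 0.263, 1]
    - [0.344, 0.192, -0.023, -0.081, 0.6, 0.263, 1]
    - [0.344, 0.192, -0.023, -0.081, 0.6, 0.263, 1]
    - [0.344, 0.192, -0.023, -0.081, 0.6, 0.263, 1]
    - [0.344, 0.192, -0.023, -0.081, 0.6, 0.263, 1]
    - [0.344, 0.192, -0.023, -0.081, 0.6, 0.263, 1]
    - [0.344, 0.192, -0.023, -0.081, 0.6, 0.263, 1]
    - [0.344, 0.192, -0.023, -0.081, 0.6, 0.263, 1]

```text
time_s: 50.05
tcp_pos: [475.6, 153.1, 236.2]
tcp_rot: [[-0.018, 1.0, -0.021], [0.823, 0.026, 0.568], [0.568, -0.007, -0.823]]
ft_force: [-0.6, -0.0, -1.2]
opening: 0.711
grip_force: 65.8
```

Run:
```python
from h import *
o=env.get_obs();print(o["tcp_pos"],o["opening"])
go(*rackpose(3,120)); go(*rackpose(4,120))
```

```text
[475.567 153.054 236.213] 0.7106505110761828
shift [0.136 0.122 0.148] turn [-0.005  0.618 -0.005] rows 4.7
shift [0.105 0.121 0.127] turn [-0.005  0.618 -0.005] rows 4.1
```

Request:
step_arm:
  series:
    - [0.136, 0.122, 0.148, -0.005, 0.618, -0.005, 1]
    - [0.136, 0.122, 0.148, -0.005, 0.618, -0.005, 1]
    - [0.136, 0.122, 0.148, -0.005, 0.618, -0.005, 1]
    - [0.136, 0.122, 0.148, -0.005, 0.618, -0.005, 1]
    - [0.136, 0.122, 0.148, -0.005, 0.618, -0.005, 1]
    - [0.136, 0.122, 0.148, -0.005, 0.618, -0.005, 1]
    - [0.136, 0.122, 0.148, -0.005, 0.618, -0.005, 1]
    - [0.136, 0.122, 0.148, -0.005, 0.618, -0.005, 1]
    - [0.136, 0.122, 0.148, -0.005, 0.618, -0.005, 1]
    - [0.136, 0.122, 0.148, -0.005, 0.618, -0.005, 1]

```text
time_s: 51.05
tcp_pos: [593.7, 350.0, 192.3]
tcp_rot: [[-0.009, 1.0, -0.019], [0.341, 0.021, 0.94], [0.94, 0.002, -0.341]]
ft_force: [0.7, -0.7, -2.1]
opening: 0.706
grip_force: 65.9
```

Run:
```python
from h import *
o=env.get_obs();print(o["tcp_pos"],o["opening"])
go(*rackpose(3,120)); go(*rackpose(3,60))
```

```text
[593.71  349.971 192.304] 0.7056516527553882
shift [-0.001 -0.002  0.003] turn [ 0.004 -0.001  0.   ] rows 0.1
shift [-0.061 -0.002  0.003] turn [ 0.004 -0.001  0.   ] rows 1.2
```

Request:
step_arm:
  series:
    - [-0.01, -0.002, 0.003, 0.004, 0, 0, 1]
    - [-0.025, -0.002, 0.003, 0.004, 0, 0, 1]
    - [-0.04, -0.002, 0.003, 0.004, 0, 0, 1]
    - [-0.055, -0.002, 0.003, 0.004, 0, 0, 1]
    - [-0.061, -0.002, 0.003, 0.004, 0, 0, 1]
    - [-0.061, -0.002, 0.003, 0.004, 0, 0, 1]
    - [-0.061, -0.002, 0.003, 0.004, 0, 0, 1]
    - [-0.061, -0.002, 0.003, 0.004, 0, 0, 1]
    - [-0.061, -0.002, 0.003, 0.004, 0, 0, 1]
    - [-0.061, -0.002, 0.003, 0.004, 0, 0, 1]

```text
time_s: 52.05
tcp_pos: [591.9, 333.1, 133.2]
tcp_rot: [[-0.008, 1.0, -0.025], [0.34, 0.026, 0.94], [0.94, -0.001, -0.34]]
ft_force: [0.1, 0.1, -1.8]
opening: 0.709
grip_force: 65.9
```

Run:
```python
from h import *
o=env.get_obs();print(o["tcp_pos"],o["ft_force"])
go(*rackpose(3,60));go(*rackpose(3,5))
```

```text
[591.9   333.112 133.236] [ 0.14   0.15  -1.783]
shift [ 0.     0.    -0.002] turn [-0.001 -0.001 -0.   ] rows 0.0
shift [-0.055  0.    -0.002] turn [-0.001 -0.001 -0.   ] rows 1.1
```

Request:
step_arm:
  series:
    - [-0.004, 0, -0.0015, 0, 0, 0, 1]
    - [-0.008, 0, -0.0015, 0, 0, 0, 1]
    - [-0.012, 0, -0.0015, 0, 0, 0, 1]
    - [-0.016, 0, -0.0015, 0, 0, 0, 1]
    - [-0.02, 0, -0.0015, 0, 0, 0, 1]
    - [-0.024, 0, -0.0015, 0, 0, 0, 1]
    - [-0.028, 0, -0.0015, 0, 0, 0, 1]
    - [-0.032, 0, -0.0015, 0, 0, 0, 1]
    - [-0.036, 0, -0.0015, 0, 0, 0, 1]
    - [-0.036, 0, -0.0015, 0, 0, 0, 1]

```text
time_s: 53.05
tcp_pos: [591.7, 319.1, 98.5]
tcp_rot: [[-0.006, 1.0, -0.025], [0.341, 0.026, 0.94], [0.94, -0.003, -0.341]]
ft_force: [-0.2, -0.1, -0.8]
opening: 0.707
grip_force: 65.9
```

Request:
step_arm:
  series:
    - [-0.003, 0, 0, 0, 0, 0, 1]
    - [-0.006, 0, 0, 0, 0, 0, 1]
    - [-0.009, 0, 0, 0, 0, 0, 1]
    - [-0.012, 0, 0, 0, 0, 0, 1]
    - [-0.014, 0, 0, 0, 0, 0, 1]
    - [-0.016, 0, 0, 0, 0, 0, 1]
    - [-0.018, 0, 0, 0, 0, 0, 1]
    - [-0.019, 0, 0, 0, 0, 0, 1]
    - [-0.019, 0, 0, 0, 0, 0, 1]
    - [-0.019, 0, 0, 0, 0, 0, 1]

```text
time_s: 54.05
tcp_pos: [592.1, 312.8, 81.4]
tcp_rot: [[-0.007, 1.0, -0.025], [0.34, 0.026, 0.94], [0.94, -0.002, -0.34]]
ft_force: [0.1, 0.7, -1.0]
opening: 0.714
grip_force: 65.9
```

Request:
step_arm:
  series:
    - [-0.001, 0, 0, 0, 0, 0, 1]
    - [-0.002, 0, 0, 0, 0, 0, 1]
    - [-0.003, 0, 0, 0, 0, 0, 1]
    - [-0.003, 0, 0, 0, 0, 0, 1]
    - [-0.003, 0, 0, 0, 0, 0, 1]
    - [-0.003, 0, 0, 0, 0, 0, 1]
    - [-0.003, 0, 0, 0, 0, 0, 1]
    - [-0.003, 0, 0, 0, 0, 0, 1]
    - [-0.003, 0, 0, 0, 0, 0, 1]
    - [-0.003, 0, 0, 0, 0, 0, 1]

```text
time_s: 55.05
tcp_pos: [592.1, 311.8, 78.6]
tcp_rot: [[-0.007, 1.0, -0.025], [0.34, 0.026, 0.94], [0.94, -0.002, -0.34]]
ft_force: [-1.6, -0.1, -0.6]
opening: 0.708
grip_force: 65.9
```

Request:
step_arm:
  series:
    - [-0.001, 0, 0, 0, 0, 0, 1]
    - [-0.002, 0, 0, 0, 0, 0, 1]
    - [-0.002, 0, 0, 0, 0, 0, 1]
    - [-0.002, 0, 0, 0, 0, 0, 1]
    - [-0.002, 0, 0, 0, 0, 0, 1]
    - [-0.002, 0, 0, 0, 0, 0, 1]
    - [-0.002, 0, 0, 0, 0, 0, 1]
    - [-0.002, 0, 0, 0, 0, 0, 1]
    - [-0.002, 0, 0, 0, 0, 0, 1]
    - [-0.002, 0, 0, 0, 0, 0, 1]

```text
time_s: 56.05
tcp_pos: [592.2, 311.5, 78.0]
tcp_rot: [[-0.008, 1.0, -0.025], [0.338, 0.026, 0.941], [0.941, -0.001, -0.338]]
ft_force: [-0.7, 1.0, 4.2]
opening: 0.706
grip_force: 66.0
```

Contact with the floor. I release, back off and clear the view.

Request:
step_arm:
  series:
    - [0, 0, 0, 0, 0, 0, 0]
    - [0, 0, 0, 0, 0, 0, -0.6]
    - [0, 0, 0, 0, 0, 0, -0.9]
    - [0, 0, 0, 0, 0, 0, -0.9]
    - [0, 0, -0.015, 0, 0, 0, -0.9]
    - [0, 0, -0.03, 0, 0, 0, -0.9]
    - [0, 0, -0.06, 0, 0, 0, -0.9]
    - [0.02, 0, -0.1, 0, 0, 0, -0.9]
    - [0.05, 0, -0.14, 0, 0, 0, -0.9]
    - [0.09, 0, -0.16, 0, 0, 0, -0.9]

```text
time_s: 57.05
tcp_pos: [596.2, 187.3, 216.7]
tcp_rot: [[-0.004, 1.0, -0.021], [0.341, 0.021, 0.94], [0.94, -0.003, -0.341]]
ft_force: [1.0, 0.0, 0.5]
opening: 0.952
grip_force: 0.0
```

Run:
```python
from h import *
print(env.get_obs()["tcp_pos"]); go((430,-150,260),Rd(0))
```

```text
[596.189 187.311 216.656]
shift [-0.074 -0.173 -0.328] turn [-0.016 -1.222  0.017] rows 8.2
```

Request:
step_arm:
  series:
    - [-0.074, -0.173, -0.328, 0, -1.222, 0.017, -1]
    - [-0.074, -0.173, -0.328, 0, -1.222, 0.017, -1]
    - [-0.074, -0.173, -0.328, 0, -1.222, 0.017, -1]
    - [-0.074, -0.173, -0.328, 0, -1.222, 0.017, -1]
    - [-0.074, -0.173, -0.328, 0, -1.222, 0.017, -1]
    - [-0.074, -0.173, -0.328, 0, -1.222, 0.017, -1]
    - [-0.074, -0.173, -0.328, 0, -1.222, 0.017, -1]
    - [-0.074, -0.173, -0.328, 0, -1.222, 0.017, -1]
    - [-0.074, -0.173, -0.328, 0, -1.222, 0.017, -1]
    - [-0.074, -0.173, -0.328, 0, -1.222, 0.017, -1]

```text
time_s: 58.05
tcp_pos: [430.9, -145.9, 258.7]
tcp_rot: [[-0.012, 1.0, -0.01], [1.0, 0.012, 0.003], [0.003, -0.01, -1.0]]
ft_force: [0.0, 1.1, -0.2]
opening: 1.001
grip_force: 0.0
```

Run:
```python
from h import *
t=eyes.read_camera("top");s=eyes.read_camera("side")
img=np.zeros((600,800,3),np.uint8)
img[:,:400]=cv2.resize(t[90:300,130:270],(400,600),interpolation=cv2.INTER_CUBIC)
img[:,400:]=cv2.resize(s[130:250,250:330],(400,600),interpolation=cv2.INTER_CUBIC)
img=np.zeros((600,800,3),np.uint8)
img[:300]=cv2.resize(t[95:188,132:380],(800,300),interpolation=cv2.INTER_CUBIC)
img[300:,:400]=cv2.resize(s[130:190,250:330],(400,300),interpolation=cv2.INTER_CUBIC)
img[300:,400:]=cv2.resize(t,(400,300),interpolation=cv2.INTER_AREA)
cv2.imwrite("pics/fin.png",img[:,:,::-1])
```

```text
(no output)
```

View pics/fin.png

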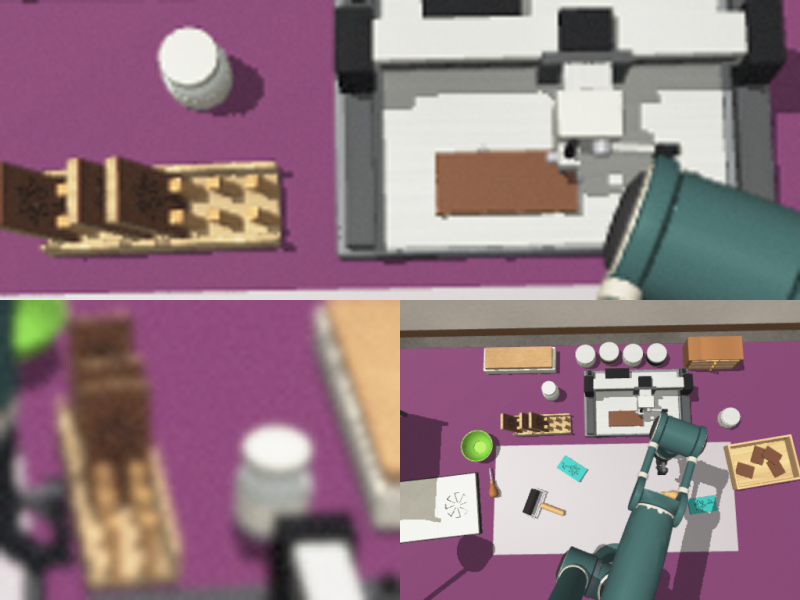

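All three drawn blocks stand in slots 0, 2 and 3 with their faces outward. The lever is down, the blank is in the pins and no drawn blocks remain on the mat. I check the blank's pose once more and hand in.

Run:
```python
from h import *
from cell import hand_in
t=eyes.read_camera("top")
for b in blocks("top",t,51):
    if 260<b[0][0]<310 and 130<b[0][1]<180: print("blank",*b, b[1]-np.array([638.6,-123.7])); ok=abs(b[1]-[638.6-32.5,-123.7+71]).max()<4
print(ok)
if ok: print(hand_in())
```

```text
blank [287.718 151.718] [606.366 -53.41 ] 61.535240173339844 137.26148986816406 90.38951376080513 [-32.234  70.29 ]
True
the job is handed in; nothing more can be done
None
```

The job is handed in (no verdict came back): all three drawn blocks stand in the rack, the blank is snug in the register pins, and the lever is fully down, all confirmed by the final camera check.

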